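# Unpack the pressing block into the squaring corner

## Task

Unpack the new beech pressing block for gluing-up: fold both top flaps of the small cardboard carton well back past upright, take out the wooden block that stands on end in it, and lay the block flat on the granite slab, one long side tight against the long bar of the aluminium corner stop and one end tight against the short bar. Lay it down under control rather than letting it topple on the stone, and do not disturb the other things on the bench.

Things in the scene. Friction and masses are not known exactly. Their poses are not given: they have to be found in the camera images.
- carton: Brown cardboard carton, fixed to the bench, 100 (its x) x 120 (its y) x 114 mm high, walls 4 mm; origin at the centre of its underside, z up. Two swinging flaps close its top, hinged on the top edges of its side walls (y = +60 and -60 mm); the two short end flaps already hang down outside
- carton_slot (a point): Centre of the slot floor in the carton, 10 mm above the bench; axes as the carton's. A cardboard insert (top 50 mm above the bench) has a 66 (x) x 24 (y) mm slot in which the block stands. Above the insert there is 46 mm of free room beside the block on each y side, only 16 mm on each x side
- flap_left (a joint): Angle of the flap hinged on the +y wall of the carton: 0 = closed (level), 1.57 = upright, up to 2.8 = folded far out; it stays where it is left (crease torque about 0.01 N m). The flap is 92 mm wide, 55 mm from hinge to free edge, 3 mm thick; starts partly open, 0.9 to 1.2
- flap_right (a joint): Same for the flap hinged on the -y wall of the carton; positive also opens outward
- flap_left_edge (a point): Middle of the free edge of the +y flap
- flap_right_edge (a point): Middle of the free edge of the -y flap
- block_center (a point): Centre of the beech pressing block, a wooden block 60 x 98 x 20 mm, 70 to 130 g: x along its 60 mm width, y its 98 mm length, z its 20 mm thickness. At the start it stands on end in the carton's slot: length vertical, width along the carton's x, thickness along the carton's y, its top 6 mm below the rim
- slab: Dark granite slab, fixed, 225 (its x) x 195 (its y) x 16 mm; origin at the centre of its underside, z up. Aluminium corner stop on top, two bars 12 mm thick, 24 mm high (screw heads 3 mm more): long bar along y (inner face at x = +92 mm, y -84 to +88 mm), short bar along x (inner face at y = -78 mm, x -32 to +92 mm)
- corner (a point): Inner corner of the stop, on the slab's top face, where the inner faces of the two bars meet; axes as the slab's: the free area lies toward -x (away from the long bar) and +y (away from the short bar). Fully home the block's centre is at x = -30 mm, y = +49 mm, z = +10 mm from here, its length along y
- bottle: Bystander: marbled drinking bottle, 70 mm dia x 193 mm, standing; origin at the centre of its underside
- phone: Bystander: black phone, 152 x 74 x 8 mm, lying flat; origin at the centre of its underside
- spool: Bystander: spool of dark red thread with black ends, 42 mm dia x 56 mm, standing; origin at the centre of its underside
- jar: Bystander: white glue jar with a brush in it, 42 mm dia x 92 mm, standing; origin at the centre of its underside
- tin: Bystander: round white balm tin, 69 mm dia x 29 mm; origin at the centre of its underside

How it is judged:
By the outcome, as a careful person would: the job done as asked, in the order asked, and still so for the second after the job is handed in, with the robot touching nothing.
It also fails if it takes over 70 s, if anything falls off the work surface, if the arm or the gripper's body presses on something with over 40 N, if the wrist force passes 120 N, or if a joint passes its speed limit or range.

## Robot

A 7-joint arm with a two-finger parallel gripper is mounted at the origin on a cart in front of the work surface, level with it; the furniture and walls round the work are solid. World frame = base frame: x ahead of the robot, y to its left, z up, the work surface at z = 0. Lengths are in m, angles in rad, forces in N, time in s.
With the tool pointing down it reaches from about 0.425 to 0.95 m from the base axis. Payload 16.7 kg.
Tool frame: the origin (TCP) lies between the finger pads; the fingertips stand 11 mm ahead of it and the grasp point (between the pads) lies 8 mm behind it; z points along the fingers, y is the direction in which the jaws open and shut (so a half turn about z gives the same grasp; the last joint's range is limited). The gripper opens to 94 mm and grips with 3 to 60 N. Pads are 16 mm wide; open, the fingers measure 119 mm over their backs; the gripper's body (75 mm by 177 mm) begins 78 mm behind the grasp point.
Start: joints at [-1.276, 0.426, 0.074, 1.606, -0.034, 1.111, -0.067], TCP at [0.29, 0.61, 0.186] pointing down, gripper open.
Joint ranges: [-2.85, 2.85], [-0.5, 2.14], [-1.23, 1.37], [0.21, 2.46], [-1.02, 4.16], [0.16, 2.05], [-2.73, 2.73]. Speed limits (rad/s): [1.89, 1.89, 2.39, 2.39, 3.01, 3.01, 3.01].

## Interface

Orientations are given as [roll, pitch, yaw] about the fixed x, y, z axes, in that order (R = Rz(yaw) Ry(pitch) Rx(roll)).
In Python, from bench import robot, imaging, search_frame, place_of gives the robot as it stands.
- The arm moves only by the tool send_rows, never from a script. Its argument "motion" is a list of rows, each a list of 7 numbers: the turn, a rotation vector about the tool's x, y, z in rad, then the shift along the tool's x, y, z in cm, then the opening, from 0 (shut) to 1 (fully open). In form: [[wx, wy, wz, x, y, z, jaw], ...]. A call has 1 to 20 rows; each row shifts and turns the pose as measured when the row begins, along the tool's axes as they then stand; what a row does not reach is not made up. A row lasts 1/8 s, in which the tool goes at most 62.5 mm and 10.7 degrees, less where a joint would pass 70% of its speed; a pose out of reach is approached as far as the arm can. A call with a gripper value outside its range is refused whole. The fingers move at their own pace and stop on an object; "squeeze" is the grip in N (left out, the last holds). Time passes only in rows, so rows that do not move let the fingers close. It gives the time, the measured TCP pose, the force and the opening at its end, in the units of the state.
- robot.get_state(): the state, without advancing time (a new reading comes with each control period).
- imaging.snapshot(name): name is "scene" or "top"; returns a dict with "frame" (480x640x3 uint8, red, green, blue), "camera_matrix" (3x3 intrinsics, pixels), "distortion" ([k1, k2, p1, p2, k3] as OpenCV has them; the pictures are not rectified), "cam_to_world" (4x4, takes a point from camera to world coordinates). Camera axes: x right, y down, z forward; pixel columns grow to the right and rows downward; lengths in m; the calibration is good to about 2 mm. A picture is of the moment at which its call begins. There is no depth.
- robot.sign_off(): hands the job in, once; it reports no verdict.
Trained networks look in the newest picture that a camera, given by its name, has taken for a name from the list of things; names that differ only in an ending like _2 or _b are one class to them, and where a whole thing is asked for, a point or a joint stands for the part that bears it (a point fixed in the world has none). Each returns a list of dicts, best first, with "confidence" (0 to 1); they miss things now and then, are a little off and sometimes report something else, mostly with a low value. They report only what shows in the picture. A call takes as long as a camera call.
- search_frame(camera, query): "uv" ([column, row] in pixels, amid what is visible of it).
- place_of(camera, query): "uv" ([column, row] in pixels: a listed point, or the origin of a listed thing).
The state is a dict: "time": time; "joint_pos": joint angles; "dq": joint speeds; "tau": joint torques, N m; "eef_pos": TCP position; "tcp_rot": TCP orientation; "contact_force": force on the tool from outside, world axes, zero at the start; "moment": the same for the moment, N m; "finger_gap": opening from 0.0 (shut) to 1.0 (fully open).
Only numpy, scipy, OpenCV 4.12 (cv2) and the standard library are available. Lean on these libraries where they do the work, as an engineer would, in place of code of your own. Each camera call takes 0.05 s, during which the arm holds its last target.

## Working session

There is one attempt and no reset: what is moved stays moved. The work goes in short steps, Python scripts to look and compute and a tool call to move; the robot and the scene stay as the last step left them, time stands still between calls to the robot, and variables do not carry over. Pictures are saved under pics/ and viewed, and the job is handed in when it is done.

Besides the shell and the picture viewer there is one more tool, called by a JSON object that holds its "fn" and its "kwargs". send_rows: Moves the arm, as the interface text tells. Its arguments: {"type":"object","properties":{"motion":{"type":"array","items":{"type":"array","items":{"type":"number"}}},"squeeze":{"type":"number"}},"required":["motion"]}

```bash
ls; mkdir -p pics; python3 - <<'E'
from bench import robot, imaging, search_frame, place_of
import cv2
s=robot.get_state()
for k,v in s.items(): print(k,v)
for n in("scene","top"):
    d=imaging.snapshot(n); cv2.imwrite(f"pics/{n}0.png",d["frame"][:,:,::-1])
    print(n,d["camera_matrix"],d["distortion"],d["cam_to_world"])
    for q in["carton","carton_slot","flap_left_edge","flap_right_edge","block_center","slab","corner","bottle","phone","spool","jar","tin"]:
        r=place_of(n,q)[:2]; print(q,[(x["uv"],round(x["confidence"],2)) for x in r])
E
```

```text
pics
time 0.0
joint_pos [-1.27652194  0.42667485  0.07383058  1.60661214 -0.03412829  1.11081639
 -0.06711932]
dq [ 5.02433514e-04 -4.26906512e-05  1.23093058e-04 -8.91957744e-06
 -1.52707168e-06 -9.65421866e-04 -6.25611557e-04]
tau [ 7.50388449e-05 -9.35828161e+01  3.66668053e+00 -4.54181314e+01
 -4.87804203e-02  2.02202657e-02  4.90604157e-05]
eef_pos [0.28961943 0.60918843 0.18581088]
tcp_rot [-3.14034133e+00  5.46552793e-05  2.69777308e+00]
contact_force [-0.13726596  0.44850337 -0.45061779]
moment [-0.01753216  0.04928414  0.00644098]
finger_gap 0.9969497597188273
scene [[623.46994794   0.         320.48023929]
 [  0.         623.46994794 237.11187441]
 [  0.           0.           1.        ]] [0.02159987 0.         0.         0.         0.        ] [[ 0.67577538 -0.41251641  0.61086647 -0.48807819]
 [-0.73702364 -0.39065879  0.55152685 -0.98375466]
 [ 0.01112648 -0.82293129 -0.56803194  1.10946402]
 [ 0.          0.          0.          1.        ]]
carton [([266.6, 253.3], 0.67), ([449.9, 323.4], 0.48)]
carton_slot [([262.7, 251.4], 0.97)]
flap_left_edge [([255.8, 202.5], 0.6
[... 509 characters left out ...]
38 0.        0.        0.        0.       ] [[ 0.00819122 -0.9924336   0.122509    0.39162548]
 [-0.99996451 -0.00788818  0.00295843 -0.01762016]
 [-0.00196967 -0.12252888 -0.99246299  1.68188439]
 [ 0.          0.          0.          1.        ]]
carton [([254.9, 262.9], 0.65), ([256.0, 259.9], 0.29)]
carton_slot []
flap_left_edge [([235.3, 258.4], 0.88)]
flap_right_edge [([262.7, 257.8], 0.79)]
block_center [([254.8, 263.8], 0.53)]
slab [([383.4, 272.3], 0.95), ([256.9, 264.7], 0.67)]
corner [([413.4, 239.0], 0.78)]
bottle [([469.4, 216.7], 0.79)]
phone [([493.7, 292.2], 0.82)]
spool [([303.0, 189.9], 0.76)]
jar [([160.4, 218.5], 0.55)]
tin [([149.2, 267.2], 0.84), ([256.4, 261.4], 0.45)]
```

View pics/scene0.png

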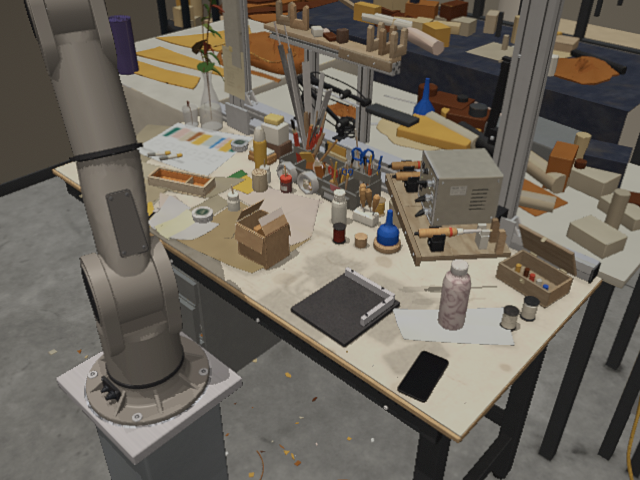

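View pics/top0.png

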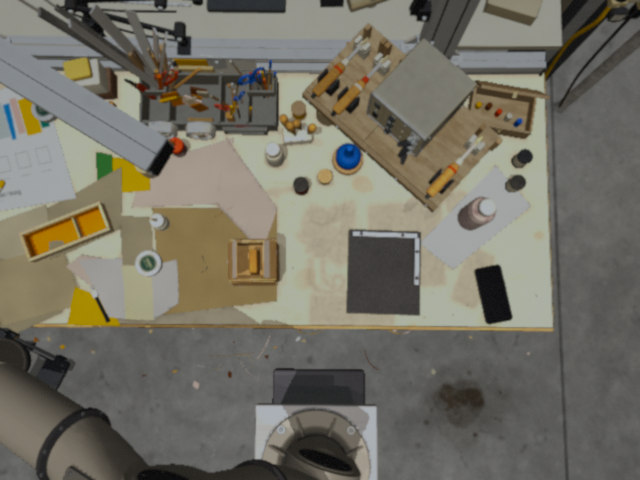

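```bash
cat > h.py <<'E'
from bench import robot, imaging, search_frame, place_of
import cv2, numpy as np
from scipy.spatial.transform import Rotation as R
def proj(d,P):
    T=np.linalg.inv(d["cam_to_world"]); 
    return cv2.projectPoints(np.atleast_2d(np.array(P,float)),cv2.Rodrigues(T[:3,:3])[0],T[:3,3],np.array(d["camera_matrix"]),np.array(d["distortion"]))[0][:,0]
def unproj(d,uv,z):
    n=cv2.undistortPoints(np.array(uv,float).reshape(-1,1,2),np.array(d["camera_matrix"]),np.array(d["distortion"]))[:,0]
    T=np.array(d["cam_to_world"]); r=np.c_[n,np.ones(len(n))]@T[:3,:3].T
    return T[:3,3]+r*((z-T[2,3])/r[:,2])[:,None]
def save(d,name,c=None,k=1):
    f=d["frame"][:,:,::-1]
    if c: f=f[c[1]:c[3],c[0]:c[2]]
    cv2.imwrite(name,cv2.resize(f,None,fx=k,fy=k,interpolation=cv2.INTER_CUBIC))
E
python3 - <<'E'
from h import *
t=imaging.snapshot("top"); s=imaging.snapshot("scene")
print("carton",unproj(t,[254.9,262.9],0),unproj(s,[266.6,253.3],0),unproj(s,[262.7,251.4],.01))
print("corner",unproj(t,[413.4,239],.016),unproj(s,[390.9,301.4],.016))
print("slab",unproj(t,[383.4,272.3],0),unproj(s,[343.7,310.5],0))
for q,a in dict(bottle=[469.4,216.7],phone=[493.7,292.2],spool=[303,189.9],jar=[160.4,218.5],tin=[149.2,267.2]).items(): print(q,unproj(t,a,0))
save(t,"pics/t_c.png",(215,220,295,300),8); save(t,"pics/t_s.png",(340,220,430,320),6)
save(s,"pics/s_c.png",(220,190,310,275),8); save(s,"pics/s_s.png",(280,260,410,350),6)
E
```

```text
carton [[0.52222815 0.16754552 0.        ]] [[0.53007143 0.15335605 0.        ]] [[0.51952844 0.15862411 0.01      ]]
corner [[ 0.58894042 -0.25988094  0.016     ]] [[ 0.59372717 -0.26540245  0.016     ]]
slab [[ 0.49956546 -0.18034528  0.        ]] [[ 0.49287009 -0.18542088  0.        ]]
bottle [[ 0.65329638 -0.41511686  0.        ]]
phone [[ 0.44881483 -0.47558939  0.        ]]
spool [[0.72431373 0.03965225 0.        ]]
jar [[0.64166218 0.42753892 0.        ]]
tin [[0.50850179 0.45229303 0.        ]]
```

```bash
python3 -c "
import cv2
a=cv2.imread('pics/t_c.png');b=cv2.imread('pics/t_s.png');print(a.shape,b.shape)"
```

```text
(640, 640, 3) (600, 540, 3)
```

View pics/t_c.png

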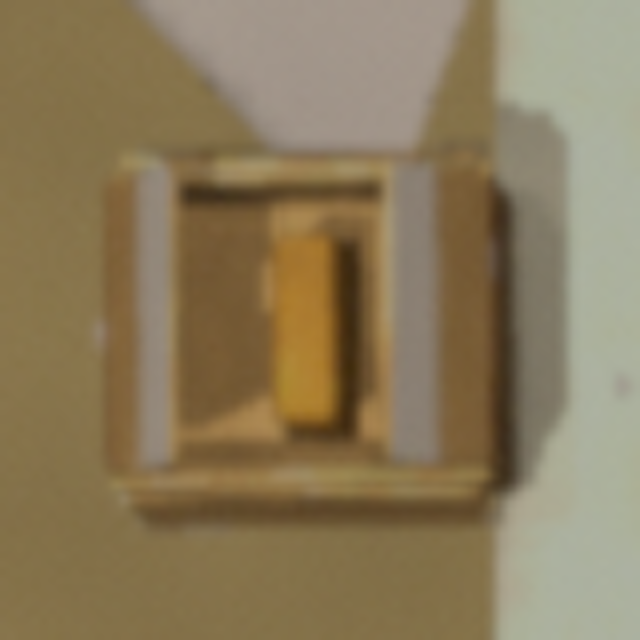

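View pics/s_c.png

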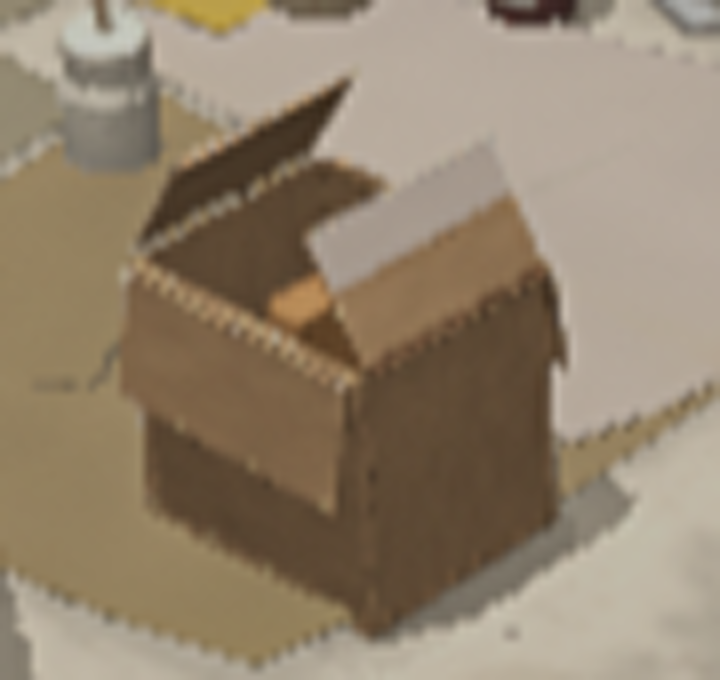

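View pics/t_s.png

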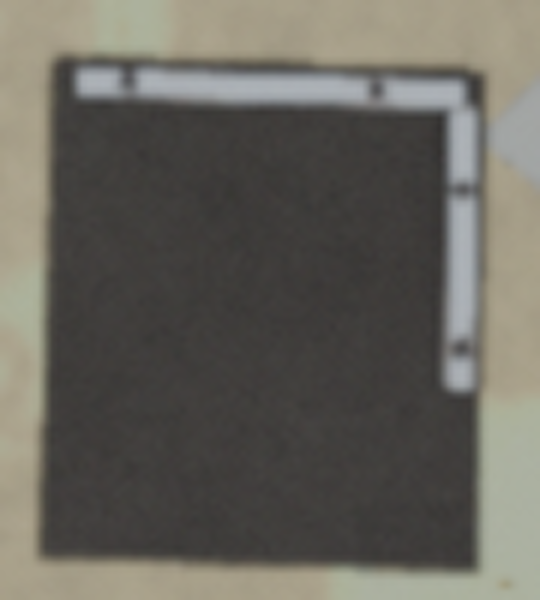

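View pics/s_s.png

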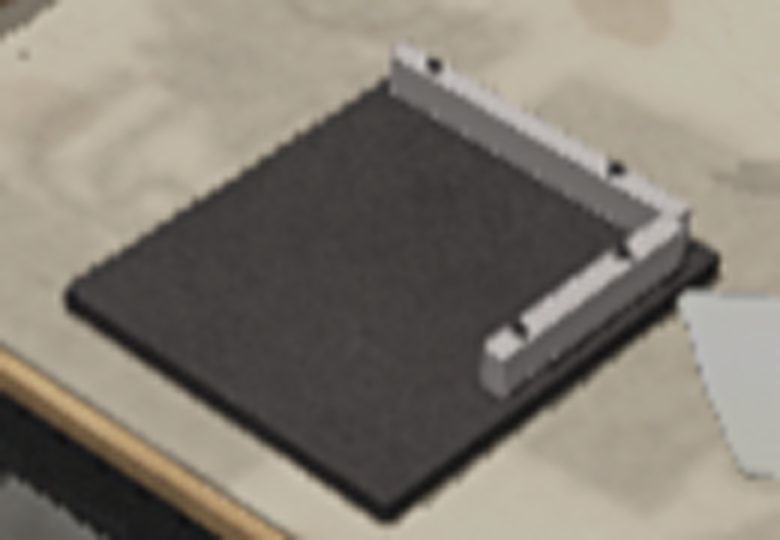

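```bash
cat > fit.py <<'E'
from h import *
from scipy.optimize import least_squares
t=imaging.snapshot("top"); s=imaging.snapshot("scene")
def px(c,o,k): return (np.array(c,float)+.5)/k-.5+np.array(o)
def fit(obs,x0):
    def w(x,P): 
        c,s_=np.cos(x[2]),np.sin(x[2]); P=np.array(P,float); return np.c_[x[0]+c*P[:,0]-s_*P[:,1],x[1]+s_*P[:,0]+c*P[:,1],P[:,2]]
    f=lambda x:np.concatenate([(proj(d,w(x,P))-uv).ravel() for d,P,uv in obs])
    r=least_squares(f,x0); print(np.round(r.x,4)); 
    for d,P,uv in obs: 
        rr=least_squares(lambda x:(proj(d,w(x,P))-uv).ravel(),x0); print(" alone",np.round(rr.x,4))
        print(np.round((proj(d,w(r.x,P))-uv),1).tolist())
    return r.x
a,b,h=.1125,.0975,.016
fit([(t,[[a,b,h],[a,-b,h],[-a,-b,h],[-a,b,h]],px([[57,60],[481,73],[477,570],[42,556]],(340,220),6)),
 (s,[[-a,b,h],[-a,-b,h],[a,-b,h],[.092,-.078,.016+.024],[-.032,-.078,.04]],px([[68,290],[385,512],[718,256],[655,212],[483,350]],(280,260),6))],[.5,-.18,0])
a,b,h=.05,.06,.114
fit([(t,[[a,b,h],[a,-b,h],[-a,-b,h],[-a,b,h]],px([[122,158],[490,158],[490,482],[115,485]],(215,220),8)),
 (s,[[-a,b,h],[-a,-b,h],[a,-b,h],[-a,-b,0],[a,-b,0],[-a,b,0]],px([[130,262],[358,382],[548,270],[370,632],[555,520],[148,510]],(220,190),8))],[.52,.16,0])
print("block top", unproj(t,px([[275,238],[335,238],[335,425],[277,425],[305,331]],(215,220),8),.108))
E
python3 fit.py
```

```text
[ 0.4998 -0.1818 -0.0209]
 alone [ 0.5003 -0.1793 -0.0233]
[[-0.0, -0.4], [1.6, -0.5], [1.6, 0.8], [0.5, 0.9]]
 alone [ 0.4977 -0.1847 -0.0166]
[[-2.1, -0.8], [-0.2, -1.4], [0.2, -1.1], [0.9, -0.4], [-0.8, -1.0]]
[0.5222 0.1597 0.0189]
 alone [0.5217 0.161  0.0112]
[[-0.3, 0.7], [1.0, 0.2], [1.1, -0.9], [0.2, -0.7]]
 alone [0.5217 0.1578 0.0248]
[[-1.0, -1.1], [-0.6, -0.3], [0.4, -0.7], [-0.5, 0.7], [0.2, -0.3], [-0.7, -0.4]]
block top [[0.54832272 0.17154588 0.108     ]
 [0.54847111 0.15249844 0.108     ]
 [0.48906784 0.15122825 0.108     ]
 [0.48892981 0.16955393 0.108     ]
 [0.51878409 0.16136965 0.108     ]]
```

{"fn": "send_rows", "kwargs": {"motion": [[0, 0, -0.111, 0, 0, -2, 0], [0, 0, -0.111, 0, 0, -2, 0], [0, 0, -0.111, 0, 0, -2, 0], [0, 0, -0.111, 0, 0, -1.5, 0]]}}

```text
time: 2.0
eef_pos: [0.2894, 0.6089, 0.2621]
tcp_rot: [-3.139, -0.001, -3.128]
contact_force: [0.1, -0.3, -0.6]
finger_gap: 0.611
```

{"fn": "send_rows", "kwargs": {"motion": [[0, 0, 0, -1.9, -3.77, 0, 0], [0, 0, 0, -1.9, -3.77, 0, 0], [0, 0, 0, -1.9, -3.77, 0, 0], [0, 0, 0, -1.9, -3.77, 0, 0], [0, 0, 0, -1.9, -3.77, 0, 0], [0, 0, 0, -1.9, -3.77, 0, 0], [0, 0, 0, -1.9, -3.77, 0, 0], [0, 0, 0, -1.9, -3.77, 0, 0], [0, 0, 0, -1.9, -3.77, 0, 0], [0, 0, 0, -1.9, -3.77, 0, 0], [0, 0, 0, -1.9, -3.77, 0, 0], [0, 0, 0, -1.9, -3.77, 0, 0]]}}

```text
time: 3.5
eef_pos: [0.5304, 0.1493, 0.2646]
tcp_rot: [3.139, 0.002, -3.121]
contact_force: [0.3, -0.3, 0.4]
finger_gap: 0.005
```

{"fn": "send_rows", "kwargs": {"motion": [[0, 0, 0, 0.7, 1.1, 1.9, 0], [0, 0, 0, 0, 0, 3, 0], [0, 0, 0, 0, 0, 3, 0], [0, 0, 0, 0, 0, 3, 0], [0, 0, 0, 0, 0, 1, 0]]}}

```text
time: 4.12
eef_pos: [0.5261, 0.1569, 0.1442]
tcp_rot: [3.138, 0.006, -3.128]
contact_force: [-0.5, -0.8, 1.7]
finger_gap: 0.001
```

```bash
python3 - <<'E'
from h import *
t=imaging.snapshot("top"); s=imaging.snapshot("scene")
save(s,"pics/s1.png",(200,150,330,275),5)
E
```

```text
(no output)
```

View pics/s1.png

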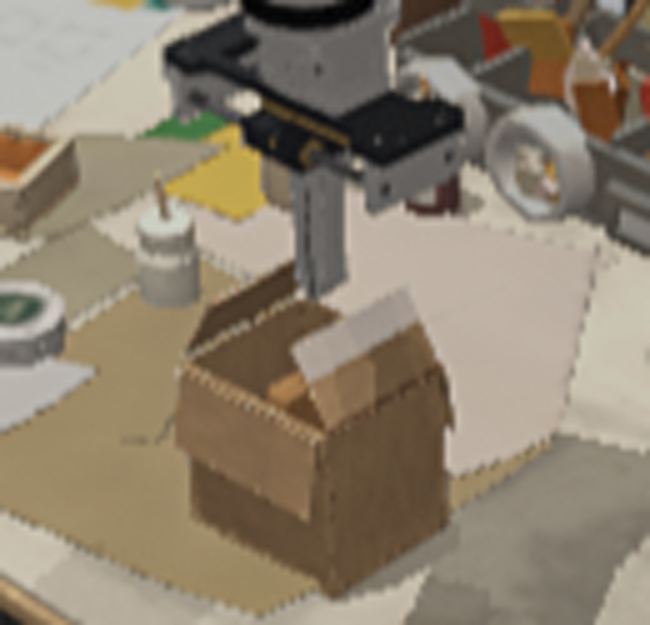

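```bash
python3 - <<'E'
from h import *
s=imaging.snapshot("scene"); st=robot.get_state()
print(st["time"],st["eef_pos"],st["contact_force"])
p=np.array(st["eef_pos"]);print((proj(s,[p+[0,0,-.011],p,[.519,.161,.108],[.522,.1,.114]])-[200,150]+.5)*5)
save(s,"pics/s2.png",(200,150,330,275),5)
E
```

```text
4.275 [0.52704664 0.15728705 0.14602577] [ 0.89928809 -0.00702019 -0.19113177]
[[318.13060815 329.76767955]
 [317.34302424 313.68047691]
 [305.54675541 371.9202392 ]
 [382.0577986  401.53791493]]
```

View pics/s2.png

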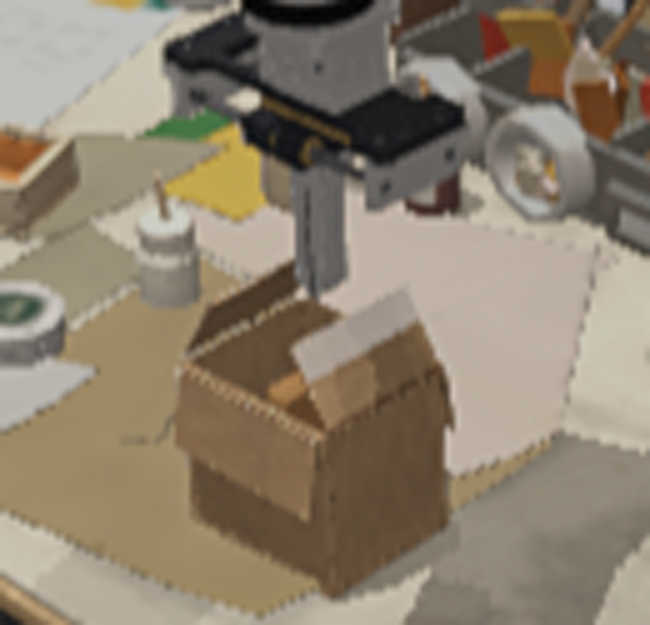

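```bash
python3 - <<'E'
from h import *
t=imaging.snapshot("top"); st=robot.get_state()
p=np.array(st["eef_pos"]);print((proj(t,[p+[0,0,-.011],p+[0,0,.09],[.519,.161,.108],[.522,.1,.114]])-[190,200]+.5)*5)
save(t,"pics/t2.png",(190,200,320,320),5)
s=imaging.snapshot("scene"); save(s,"pics/s3.png",(230,170,290,230),10)
print((proj(s,[p+[0,0,-.011],p+[0,0,.09]])-[230,170]+.5)*10)
E
```

```text
[[318.1331046  285.62533814]
 [294.03118558 266.49587457]
 [316.67624793 306.76834762]
 [436.22015893 300.80856798]]
[[336.71780665 457.53965876]
 [321.81730833 153.34504114]]
```

View pics/t2.png

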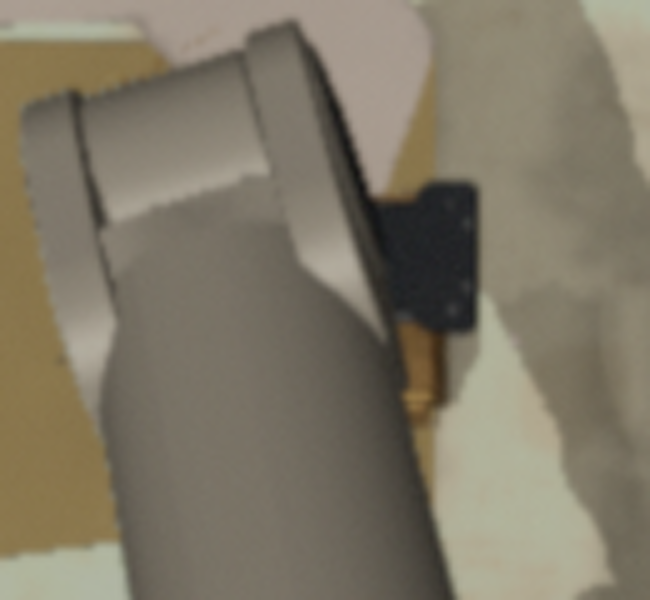

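View pics/s3.png

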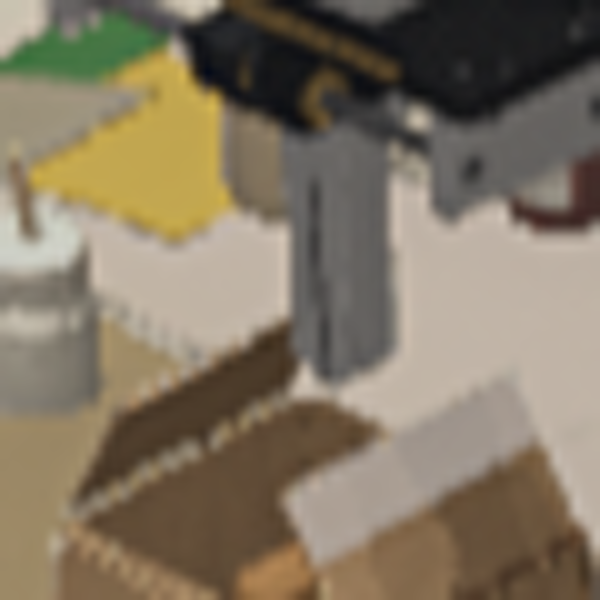

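{"fn": "send_rows", "kwargs": {"motion": [[0, 0, 0, 0.4, 1.5, 0, 0], [0, 0, 0, 0, 2, 0, 0], [0, 0, 0, 0, 2, 0, 0], [0, 0, 0, 0, 2, 0, 0], [0, 0, 0, 0, 1.3, 0, 0]]}}

```text
time: 5.0
eef_pos: [0.5225, 0.2533, 0.1494]
tcp_rot: [3.134, 0.012, -3.127]
contact_force: [-0.1, -0.3, 0.2]
finger_gap: 0.004
```

```bash
python3 - <<'E'
from h import *
s=imaging.snapshot("scene"); st=robot.get_state()
p=np.array(st["eef_pos"]);print(p,st["contact_force"],(proj(s,[p+[0,0,-.011],p+[0,0,.09]])-[200,160]+.5)*6)
save(s,"pics/s4.png",(200,160,310,260),6)
E
```

```text
[0.52224841 0.25494941 0.14939665] [-0.03656457  2.62914544  0.18391228] [[238.85749943 260.42772836]
 [225.53930293  80.46450297]]
```

View pics/s4.png

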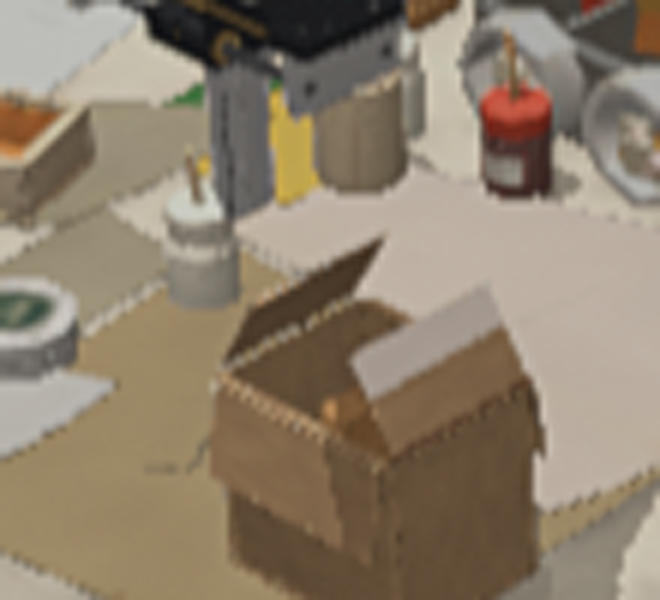

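```bash
python3 - <<'E'
from h import *
t=imaging.snapshot("top"); s=imaging.snapshot("scene"); st=robot.get_state()
p=np.array(st["eef_pos"]); print(p,st["tcp_rot"])
print(unproj(t,[[285.2,251.2]],.24),unproj(t,[[285.2,251.2]],.27))
save(s,"pics/s5.png",(190,110,290,210),7)
B=[p+[sx*.0375,sy*.0885,.086] for sx in(-1,1) for sy in(-1,1)]
print((proj(s,B)-[190,110]+.5)*7)
save(t,"pics/t5.png",(190,190,290,290),7)
print((proj(t,B)-[190,190]+.5)*7)
E
```

```text
[0.52256739 0.25188121 0.14933016] [ 3.13431257  0.01182071 -3.12691381]
[[0.5314269  0.07120573 0.24      ]] [[0.52851818 0.06935761 0.27      ]]
[[416.43097273 563.42290492]
 [130.09294814 415.07881149]
 [554.47301263 495.65622506]
 [268.08200738 354.5086193 ]]
[[ 391.07156611  570.04017961]
 [-143.20142609  566.19181634]
 [ 396.35191469  345.8364174 ]
 [-134.45150938  341.69185002]]
```

View pics/s5.png

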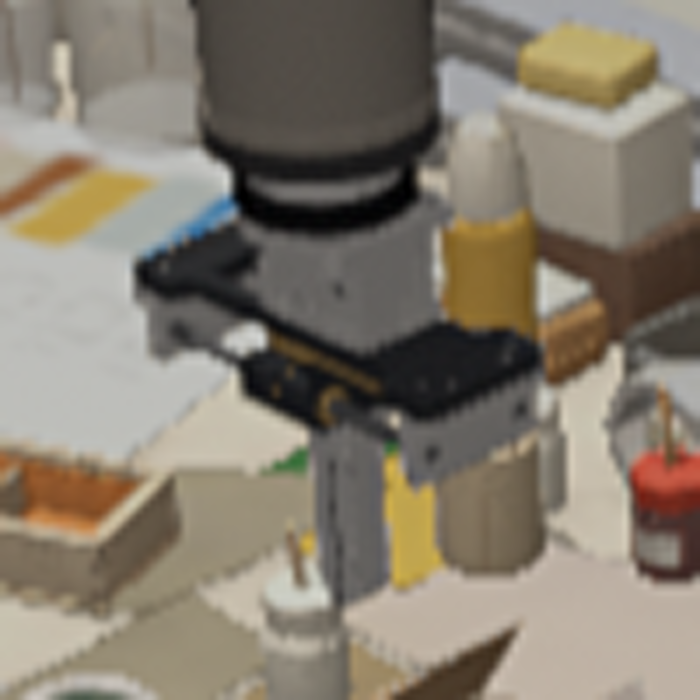

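View pics/t5.png

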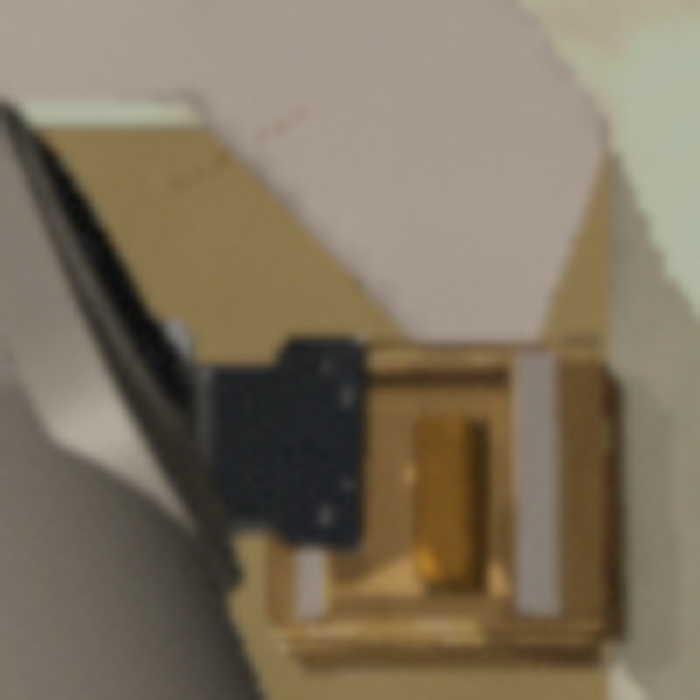

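{"fn": "send_rows", "kwargs": {"motion": [[0, 0, 0, 0, 0, -1.5, 0], [0, 0, 0, 0, -3.2, 0, 0], [0, 0, 0, 0, -3.2, 0, 0], [0, 0, 0, 0, -3, 0, 0], [0, 0, 0, 0, 0, 2, 0], [0, 0, 0, 0, 0, 1.7, 0], [0, 0, 0, 0, 0, 0, 0]]}}

```text
time: 6.02
eef_pos: [0.5265, 0.1504, 0.1324]
tcp_rot: [3.133, 0.016, -3.134]
contact_force: [0.1, 0.5, 0.6]
finger_gap: 0.004
```

```bash
python3 - <<'E'
from h import *
s=imaging.snapshot("scene"); st=robot.get_state()
p=np.array(st["eef_pos"]);print(p,st["contact_force"],(proj(s,[p+[0,0,-.011],p+[0,0,.09]])-[210,160]+.5)*7)
save(s,"pics/s6.png",(210,160,310,260),7)
E
```

```text
[0.526955   0.15068253 0.13302612] [-0.79358326  0.38516026  0.13259271] [[387.47232862 424.16035656]
 [377.45900216 212.80525571]]
```

View pics/s6.png

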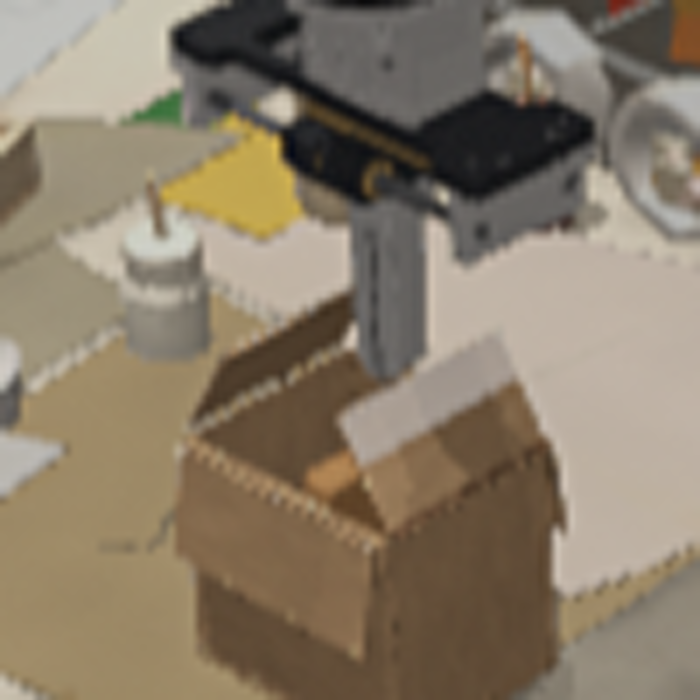

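{"fn": "send_rows", "kwargs": {"motion": [[0, 0, 0, 0.4, 0, 1.3, 0], [0, 0, 0, 0, 1.8, 0, 0], [0, 0, 0, 0, 1.8, 0, 0], [0, 0, 0, 0, 1.8, 0, 0], [0, 0, 0, 0, 1.8, 0, 0], [0, 0, 0, 0, 1.8, 0, 0], [0, 0, 0, 0, 0, 0, 0]]}}

```text
time: 6.95
eef_pos: [0.5222, 0.2504, 0.1212]
tcp_rot: [3.131, 0.019, -3.13]
contact_force: [1.1, -0.2, 0.1]
finger_gap: 0.004
```

```bash
python3 - <<'E'
from h import *
s=imaging.snapshot("scene"); st=robot.get_state()
p=np.array(st["eef_pos"]);print(p,st["contact_force"],(proj(s,[p+[0,0,-.011],p+[0,0,.09]])-[210,160]+.5)*7)
save(s,"pics/s7.png",(210,160,310,260),7)
E
```

```text
[0.52227055 0.24927941 0.12117486] [-0.01236332 -0.10145667 -0.01891897] [[221.71187306 365.03885266]
 [206.71961705 158.55816727]]
```

View pics/s7.png

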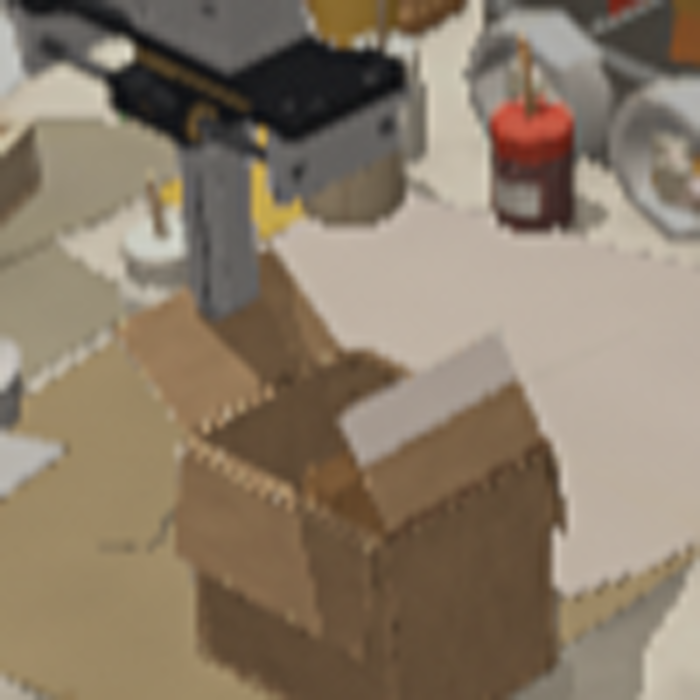

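```bash
cat >> h.py <<'E'
def flappts(side,th,C=(.522,.160,.0175)):
    o=[]
    for x in(-.046,.046):
        y=side*(.06-.055*np.cos(th)); z=.114+.055*np.sin(th)
        c,s_=np.cos(C[2]),np.sin(C[2]); o.append([C[0]+c*x-s_*y,C[1]+s_*x+c*y,z])
    return o
E
python3 - <<'E'
from h import *
s=imaging.snapshot("scene")
for th in(1.8,2.0,2.2,2.4,2.6,2.75): print(th,((proj(s,flappts(1,th))-[210,160]+.5)*7).round().tolist())
E
```

```text
1.8 [[154.0, 307.0], [318.0, 224.0]]
2.0 [[138.0, 306.0], [301.0, 223.0]]
2.2 [[124.0, 309.0], [286.0, 226.0]]
2.4 [[112.0, 317.0], [274.0, 234.0]]
2.6 [[103.0, 330.0], [265.0, 247.0]]
2.75 [[99.0, 341.0], [260.0, 258.0]]
```

{"fn": "send_rows", "kwargs": {"motion": [[0, 0, 0, 0, -2, -0.2, 0], [0, 0, 0, 0, -2, 0, 0], [0, 0, 0, 0, -2, 0, 0], [0, 0, 0, 0, -2, 0, 0], [0, 0, 0, 0, -2, 0.2, 0], [0, 0, 0, 0, -1.8, 0, 0], [0, 0, 0, 0, -1.8, 0, 0], [0, 0, 0, 0, -1.8, 0, 0], [0, 0, 0, 0, -1.8, 0, 0], [0, 0, 0, 0, 0, 0, 0]]}}

```text
time: 8.3
eef_pos: [0.5233, 0.0574, 0.1205]
tcp_rot: [3.132, 0.02, 3.141]
contact_force: [0.0, 0.6, -0.1]
finger_gap: 0.005
```

```bash
python3 - <<'E'
from h import *
s=imaging.snapshot("scene"); st=robot.get_state()
p=np.array(st["eef_pos"]);print(p,st["contact_force"],(proj(s,[p+[0,0,-.011],p+[0,0,.09]])-[230,170]+.5)*7)
save(s,"pics/s8.png",(230,170,330,270),7)
for th in(1.8,2.0,2.2,2.4,2.6,2.75): print(th,((proj(s,flappts(-1,th))-[230,170]+.5)*7).round().tolist(),((proj(s,flappts(1,th))-[230,170]+.5)*7).round().tolist())
E
```

```text
[0.52325163 0.05834167 0.12048401] [-0.24557233 -0.18010157  0.42373487] [[399.50337859 469.86344623]
 [394.37424555 256.74307513]]
1.8 [[263.0, 368.0], [425.0, 277.0]] [[14.0, 237.0], [178.0, 154.0]]
2.0 [[282.0, 386.0], [443.0, 293.0]] [[-2.0, 236.0], [161.0, 153.0]]
2.2 [[299.0, 406.0], [461.0, 313.0]] [[-16.0, 239.0], [146.0, 156.0]]
2.4 [[314.0, 430.0], [476.0, 336.0]] [[-28.0, 247.0], [134.0, 164.0]]
2.6 [[327.0, 455.0], [488.0, 360.0]] [[-37.0, 260.0], [125.0, 177.0]]
2.75 [[334.0, 474.0], [494.0, 379.0]] [[-41.0, 271.0], [120.0, 188.0]]
```

View pics/s8.png

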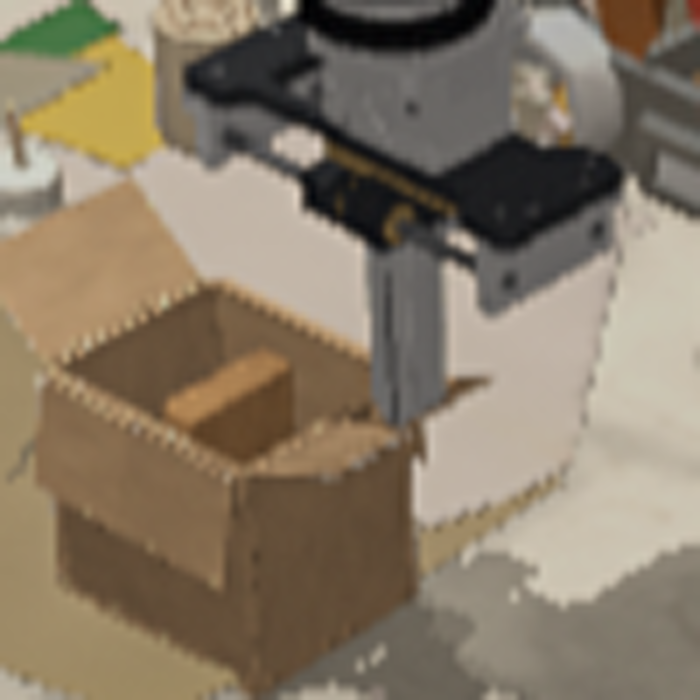

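{"fn": "send_rows", "kwargs": {"motion": [[0, 0, 0, 0, 0, -2.5, 0], [0, 0, 0, 0.2, 2.4, -2.5, 0.3], [0, 0, 0, 0.2, 2.5, -1, 0.65], [0, 0, 0, 0, 2.5, 0, 0.65], [0, 0, 0, 0, 2.4, 0, 0.65], [0, 0, 0, 0, 0, 0, 0.65], [0, 0, 0, 0, 0, 0, 0.65]]}}

```text
time: 9.22
eef_pos: [0.5169, 0.1627, 0.1835]
tcp_rot: [3.131, 0.02, -3.136]
contact_force: [-0.6, -0.3, 0.8]
finger_gap: 0.608
```

```bash
python3 - <<'E'
from h import *
s=imaging.snapshot("scene"); t=imaging.snapshot("top"); st=robot.get_state()
p=np.array(st["eef_pos"]);print(p,st["tcp_rot"],st["finger_gap"],(proj(s,[p+[0,.031+.006,-.011],p+[0,-.037,-.011]])-[220,140]+.5)*6)
save(s,"pics/s9.png",(220,140,330,260),6); save(t,"pics/t9.png",(190,190,320,310),5)
E
```

```text
[0.51696521 0.16250585 0.18349884] [ 3.13057778  0.01959223 -3.13653714] 0.6435634421177229 [[182.87262928 365.58776586]
 [289.198547   422.04100964]]
```

View pics/s9.png

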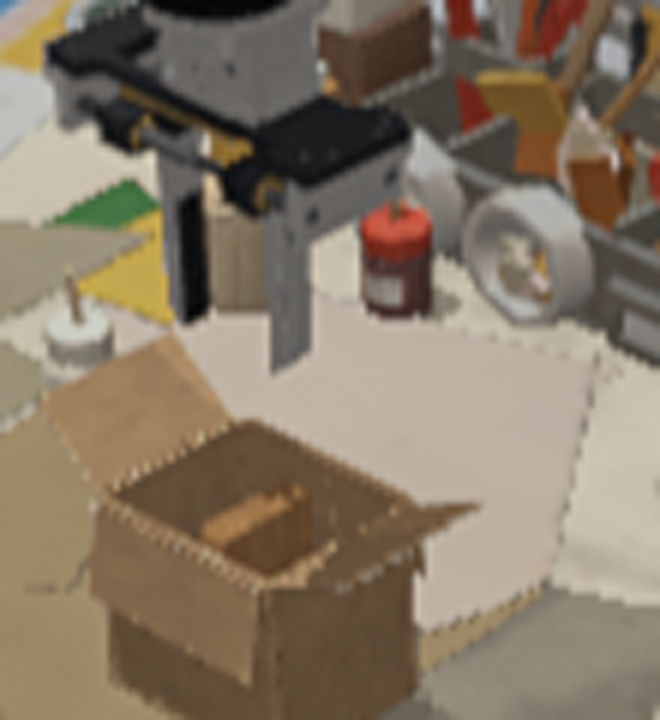

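View pics/t9.png

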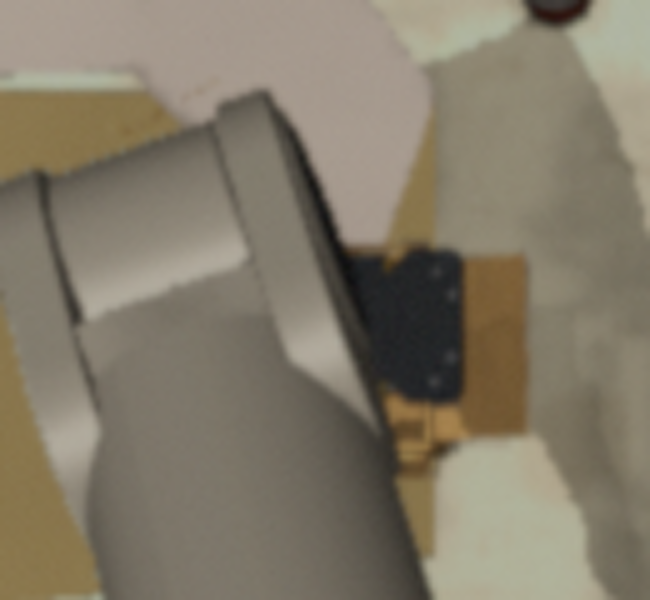

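```bash
cat >> h.py <<'E'
def delta(rpy):
    st=robot.get_state(); Rc=R.from_euler('xyz',st["tcp_rot"]); Rt=R.from_euler('xyz',rpy)
    return (Rc.inv()*Rt).as_rotvec()
def totool(d):
    st=robot.get_state(); return R.from_euler('xyz',st["tcp_rot"]).inv().apply(d)*100
E
python3 - <<'E'
from h import *
t=imaging.snapshot("top")
for z in(.27,.29,.31,.33):print(unproj(t,[[282.5,265]],z))
print(delta([np.pi,0,np.pi+.0175]),robot.get_state()["joint_pos"])
st=robot.get_state();print(totool(np.array([.519,.161,.062])-st["eef_pos"]))
E
```

```text
[[0.49696417 0.07500485 0.27      ]]
[[0.495472   0.07369278 0.29      ]]
[[0.49397983 0.0723807  0.31      ]]
[[0.49248766 0.07106862 0.33      ]]
[ 0.01080272  0.01965384 -0.01274317] [-0.63823425  0.19838913  0.24894064  1.9376334  -0.0613022   0.99010064
  1.21411766]
[ 0.03889445 -0.26053575 12.15006497]
```

{"fn": "send_rows", "kwargs": {"motion": [[0.011, 0.02, -0.013, -0.2, -0.1, 2, 0.65], [0, 0, 0, 0, 0, 2.5, 0.65], [0, 0, 0, 0, 0, 2, 0.65], [0, 0, 0, 0, 0, 0, 0.65]]}}

```text
time: 9.88
eef_pos: [0.5202, 0.1591, 0.1175]
tcp_rot: [-3.141, 0.0, -3.127]
contact_force: [0.4, -0.0, 1.5]
finger_gap: 0.65
```

```bash
python3 - <<'E'
from h import *
s=imaging.snapshot("scene"); st=robot.get_state()
p=np.array(st["eef_pos"]);print(p,st["tcp_rot"],st["finger_gap"],st["contact_force"],totool(np.array([.519,.161,.062])-p), delta([np.pi,0,np.pi+.0175]))
save(s,"pics/s10.png",(220,150,320,250),7)
E
```

```text
[0.52083079 0.15925388 0.11843471] [ 3.14128575e+00  1.54054345e-03 -3.12708565e+00] 0.6498230585290877 [ 0.45375598 -0.31252312  0.43664256] [0.18922053 0.1755172  5.64324069] [ 0.0003046   0.001541   -0.00299276]
```

View pics/s10.png

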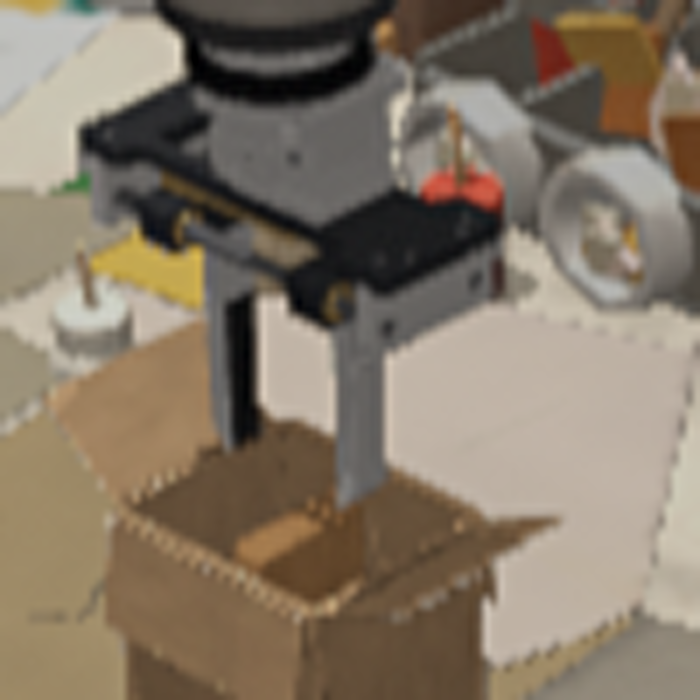

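{"fn": "send_rows", "kwargs": {"motion": [[0, 0, 0, 0.2, 0.2, 1.6, 0.65], [0, 0, 0, 0, 0, 1.6, 0.65], [0, 0, 0, 0, 0, 1.3, 0.65], [0, 0, 0, 0, 0, 0.7, 0.65], [0, 0, 0, 0, 0, 0, 0.65]]}}

```text
time: 10.55
eef_pos: [0.5194, 0.1615, 0.0641]
tcp_rot: [3.141, 0.003, -3.127]
contact_force: [-0.5, -0.5, 0.2]
finger_gap: 0.65
```

```bash
python3 - <<'E'
from h import *
s=imaging.snapshot("scene"); st=robot.get_state()
p=np.array(st["eef_pos"]);print(p,st["tcp_rot"],st["finger_gap"],st["contact_force"])
save(s,"pics/s11.png",(220,150,320,250),7)
E
```

```text
[0.51958165 0.1614884  0.06442714] [ 3.14037703  0.00331045 -3.12735928] 0.6466744191917164 [0.16497375 0.33328353 0.60314355]
```

View pics/s11.png

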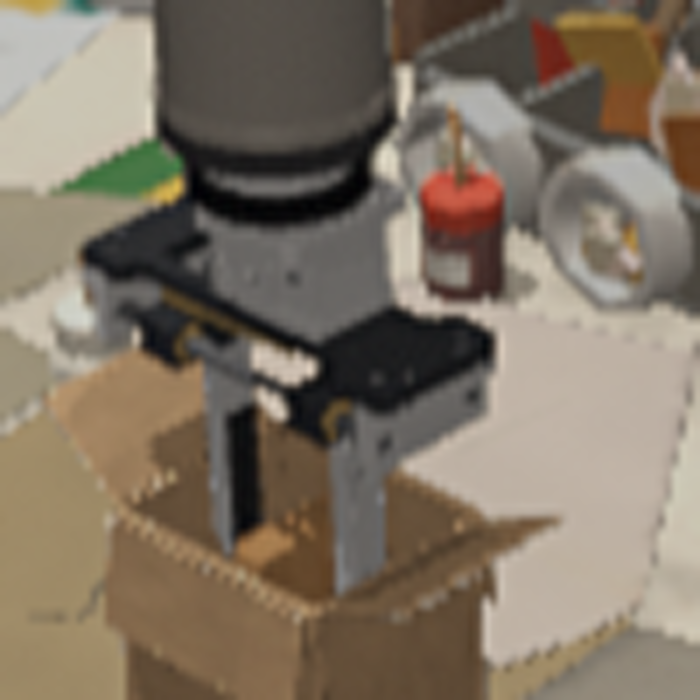

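{"fn": "send_rows", "kwargs": {"motion": [[0, 0, 0, 0, 0, 0.4, 0.65], [0, 0, 0, 0, 0, 0.4, 0.5], [0, 0, 0, 0, 0, 0, 0.3], [0, 0, 0, 0, 0, 0, 0.1], [0, 0, 0, 0, 0, 0, 0.1], [0, 0, 0, 0, 0, 0, 0.1]], "squeeze": 25}}

```text
time: 11.35
eef_pos: [0.5203, 0.1619, 0.0569]
tcp_rot: [3.139, 0.005, -3.127]
contact_force: [-0.3, 0.2, -1.1]
finger_gap: 0.21
```

{"fn": "send_rows", "kwargs": {"motion": [[0, 0, 0, 0, 0, -1, 0.1], [0, 0, 0, 0, 0, -2, 0.1], [0, 0, 0, 0, 0, -2.5, 0.1], [0, 0, 0, 0, 0, -2.5, 0.1], [0, 0, 0, 0, 0, -2.5, 0.1], [0, 0, 0, 0, 0, -2.5, 0.1], [0, 0, 0, 0, 0, -2, 0.1], [0, 0, 0, 0, 0, -1.2, 0.1], [0, 0, 0, 0, 0, 0, 0.1]]}}

```text
time: 12.48
eef_pos: [0.5189, 0.1607, 0.2287]
tcp_rot: [3.139, 0.006, -3.128]
contact_force: [0.7, -0.7, -1.6]
finger_gap: 0.211
```

```bash
python3 - <<'E'
from h import *
s=imaging.snapshot("scene"); st=robot.get_state()
p=np.array(st["eef_pos"]);print(p,st["tcp_rot"],st["finger_gap"],st["contact_force"],st["joint_pos"],delta([np.pi,0,np.pi-.02]))
save(s,"pics/s12.png",(200,110,340,250),5)
g=p+[0,0,.022+.008]
print((proj(s,[g,p+[0,0,.011],g-[0,0,.073]])-[200,110]+.5)*5)
E
```

```text
[0.51866459 0.16058825 0.22807453] [ 3.13930721  0.00545701 -3.12825972] 0.20765749114254003 [ 1.08276844  0.04625002 -1.65197997] [-0.6454906   0.16776347  0.25769578  1.87040007 -0.04780825  1.10340968
  1.21417876] [0.00237617 0.00541842 0.03333907]
[[293.80662589 346.50551398]
 [295.36886511 376.3388895 ]
 [299.69800288 459.12761275]]
```

View pics/s12.png

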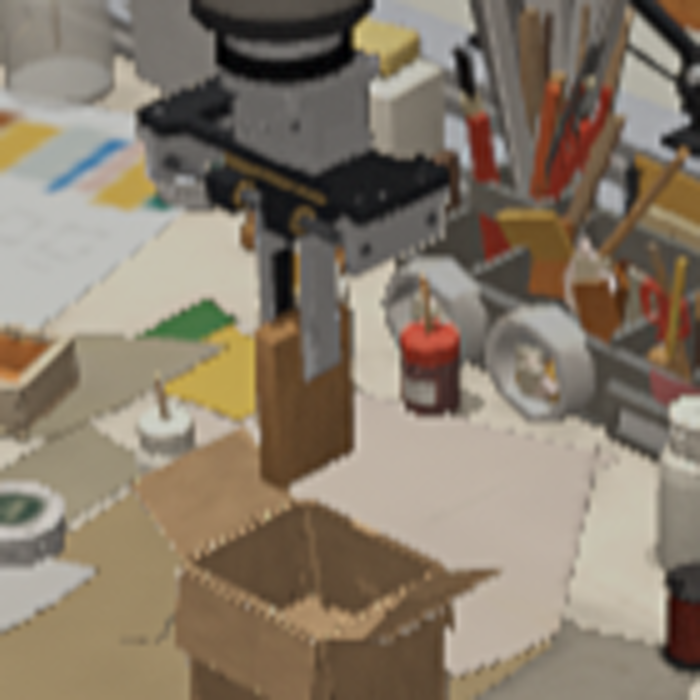

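{"fn": "send_rows", "kwargs": {"motion": [[0.002, 0.005, 0.011, 0, -1.5, 0, 0.1], [0, 0, 0.011, 0, -2.5, 0, 0.1], [0, 0, 0.011, 0, -3, 0, 0.1], [0, 0, 0, 0, -3.2, 0, 0.1], [0, 0, 0, 0, -3.2, 0, 0.1], [0, 0, 0, 0, -3.2, 0, 0.1], [0, 0, 0, 0, -3.2, 0, 0.1], [0, 0, 0, 0, -3, 1, 0.1], [0, 0, 0, 0, -2.5, 2, 0.1], [0, 0, 0, 0, -1.7, 2.5, 0.1], [0, 0, 0, 0, 0, 2.5, 0.1], [0, 0, 0, 0, 0, 0, 0.1]]}}

```text
time: 14.02
eef_pos: [0.503, -0.1397, 0.1416]
tcp_rot: [-3.137, -0.008, 3.1]
contact_force: [0.2, 1.1, -1.1]
finger_gap: 0.212
```

```bash
python3 - <<'E'
from h import *
s=imaging.snapshot("scene"); st=robot.get_state()
p=np.array(st["eef_pos"]);print(p,st["tcp_rot"],st["finger_gap"],st["contact_force"],st["joint_pos"],delta([np.pi,0,np.pi-.02]),totool(np.array([.515,-.12,.075])-p))
save(s,"pics/s13.png",(250,190,430,350),4)
print((proj(s,[p-[0,0,.047]])-[250,190]+.5)*4)
E
```

```text
[ 0.50369616 -0.13986718  0.14272575] [-3.13662324 -0.00658162  3.09951998] 0.21275765757267845 [ 0.1664092  -1.24729358 -1.22102412] [-0.25479214  0.24319747  0.46586823  2.00781518 -0.12836714  0.92536444
  1.80603141] [-0.00489655 -0.00663619 -0.0220562 ] [-1.09037339  2.06609999  6.75536103]
[[339.90542247 334.96777936]]
```

View pics/s13.png

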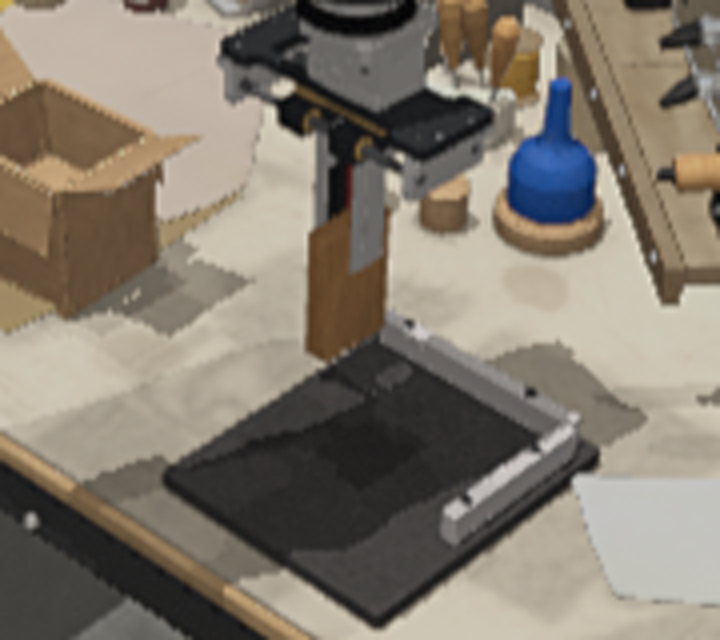

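{"fn": "send_rows", "kwargs": {"motion": [[-0.005, -0.007, -0.022, -0.7, 0.6, 2, 0.1], [0, 0, 0, 0, 0, 2, 0.1], [0, 0, 0, 0, 0, 1.6, 0.1], [0, 0, 0, 0, 0, 0.8, 0.1], [0, 0, 0, 0, 0, 0, 0.1]]}}

```text
time: 14.7
eef_pos: [0.5132, -0.136, 0.0814]
tcp_rot: [3.141, 0.006, 3.121]
contact_force: [-0.4, 0.2, -1.6]
finger_gap: 0.21
```

```bash
python3 - <<'E'
from h import *
st=robot.get_state()
p=np.array(st["eef_pos"]);print(p,st["tcp_rot"],st["finger_gap"],st["contact_force"],delta([np.pi,0,np.pi-.02]))
E
```

```text
[ 0.51317515 -0.1359972   0.0813775 ] [3.14130648 0.00649795 3.12103513] 0.21017940255065676 [-0.44567025  0.18523465 -1.60972792] [ 0.00028437  0.00649803 -0.00055659]
```

{"fn": "send_rows", "kwargs": {"motion": [[0, 0.006, 0, 0, 0, 0.8, 0.1], [0, 0, 0, 0, 0, 0.5, 0.1], [0, 0, 0, 0, 0, 0.3, 0.1], [0, 0, 0, 0, 0, 0, 0.1]]}}

```text
time: 15.2
eef_pos: [0.514, -0.1361, 0.0653]
tcp_rot: [3.141, 0.002, 3.121]
contact_force: [0.1, 0.3, -1.2]
finger_gap: 0.215
```

{"fn": "send_rows", "kwargs": {"motion": [[0, 0, 0, 0, 0, 0.15, 0.1], [0, 0, 0, 0, 0, 0.15, 0.1], [0, 0, 0, 0, 0, 0, 0.1]]}}

```text
time: 15.58
eef_pos: [0.5143, -0.1362, 0.063]
tcp_rot: [3.141, 0.002, 3.121]
contact_force: [-0.3, 0.1, -0.6]
finger_gap: 0.213
```

{"fn": "send_rows", "kwargs": {"motion": [[0, 0, 0, 0, 0, 0.15, 0.1], [0, 0, 0, 0, 0, 0.1, 0.1], [0, 0, 0, 0, 0, 0, 0.1]]}}

```text
time: 15.95
eef_pos: [0.5149, -0.1363, 0.063]
tcp_rot: [3.14, 0.004, 3.12]
contact_force: [1.3, 0.4, -0.9]
finger_gap: 0.213
```

{"fn": "send_rows", "kwargs": {"motion": [[0, 0, 0, 0, 0, 0.25, 0.1], [0, 0, 0, 0, 0, 0, 0.1]]}}

```text
time: 16.2
eef_pos: [0.5161, -0.1364, 0.0621]
tcp_rot: [3.139, 0.007, 3.12]
contact_force: [-0.4, 0.4, -1.4]
finger_gap: 0.211
```

```bash
python3 - <<'E'
from h import *
s=imaging.snapshot("scene");st=robot.get_state()
p=np.array(st["eef_pos"]);print(p,st["tcp_rot"],st["finger_gap"],st["contact_force"],delta([np.pi,0,np.pi-.02]))
save(s,"pics/s14.png",(290,210,390,310),7)
E
```

```text
[ 0.51602494 -0.13646542  0.06205232] [3.13907542 0.00644714 3.12026206] 0.21257581481035942 [-0.23495501 -0.96065307 -0.35438346] [ 0.00251294  0.00644881 -0.00132248]
```

View pics/s14.png

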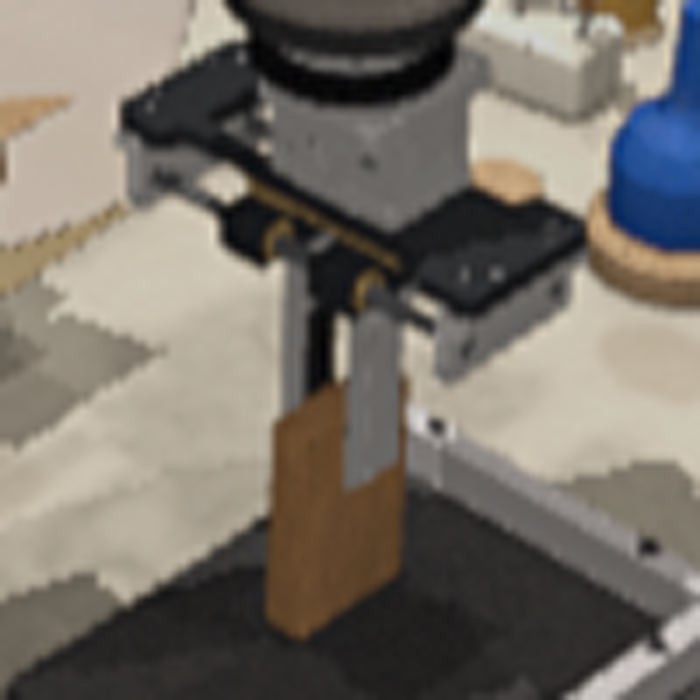

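```bash
python3 - <<'E'
from h import *
s=imaging.snapshot("scene")
for z in(.016,.026,.036):
  print((proj(s,[[.516-.03,-.1365-.01,z],[.516+.03,-.1365-.01,z],[.516-.03,-.1365+.01,z],[.516-.03,-.1365-.01,z+.098]])-[290,210]+.5)*7)
E
```

```text
[[292.34777988 638.00613557]
 [393.95858788 565.4693992 ]
 [253.75529365 614.89595668]
 [297.85952497 436.21650084]]
[[292.8931548  618.02629739]
 [394.82863475 545.68031244]
 [254.16764102 594.97046139]
 [298.44363142 414.84921243]]
[[293.44229578 597.91142054]
 [395.70461748 525.76016388]
 [254.5827996  574.91112419]
 [299.03193005 393.33192447]]
```

{"fn": "send_rows", "kwargs": {"motion": [[0, 0.006, 0, 0.1, 0, 0.3, 0.1], [0, 0, 0, 0, 0, 0, 0.1]]}}

```text
time: 16.55
eef_pos: [0.5168, -0.1365, 0.0606]
tcp_rot: [3.139, 0.003, 3.12]
contact_force: [-0.0, -0.7, -1.2]
finger_gap: 0.21
```

{"fn": "send_rows", "kwargs": {"motion": [[0, 0.003, 0, 0.1, 0, 0.3, 0.1], [0, 0, 0, 0.1, 0, 0.3, 0.1], [0, 0, 0, 0, 0, 0, 0.1]]}}

```text
time: 16.92
eef_pos: [0.5187, -0.1366, 0.0581]
tcp_rot: [3.138, 0.008, 3.12]
contact_force: [-0.3, -0.5, -1.5]
finger_gap: 0.209
```

```bash
python3 - <<'E'
from h import *
s=imaging.snapshot("scene");st=robot.get_state()
p=np.array(st["eef_pos"]);print(p,st["tcp_rot"],st["finger_gap"],st["contact_force"],st["moment"],st["joint_pos"],st["tau"])
save(s,"pics/s15.png",(310,260,360,310),14)
for z in(.016,.026):
  print((proj(s,[[p[0]-.03,p[1]-.01,z],[p[0]+.03,p[1]-.01,z],[p[0]-.03,p[1]+.01,z],[p[0]-.03,p[1]-.01,z+.098]])-[310,260]+.5)*14)
E
```

```text
[ 0.51865005 -0.13669937  0.05801273] [3.13801203 0.00745157 3.12015256] 0.20870926258933692 [ 0.68776362 -0.17608592 -0.31896506] [ 0.01836637 -0.03198566  0.0497714 ] [-0.19750538  0.38050328  0.413064    2.05465333 -0.22955897  0.74216334
  1.90784741] [-8.99389910e-03 -7.15389419e+01  8.50309789e+00 -3.34720480e+01
  1.33129899e-02  1.81229571e-01  1.17038225e-02]
[[314.6332056  569.93312904]
 [517.46367504 425.11875493]
 [237.45215165 523.79372799]
 [325.985765   166.5230028 ]]
[[315.75652392 529.98917178]
 [519.23383621 385.55637761]
 [238.30945115 483.95852323]
 [327.18884061 123.80768784]]
```

View pics/s15.png

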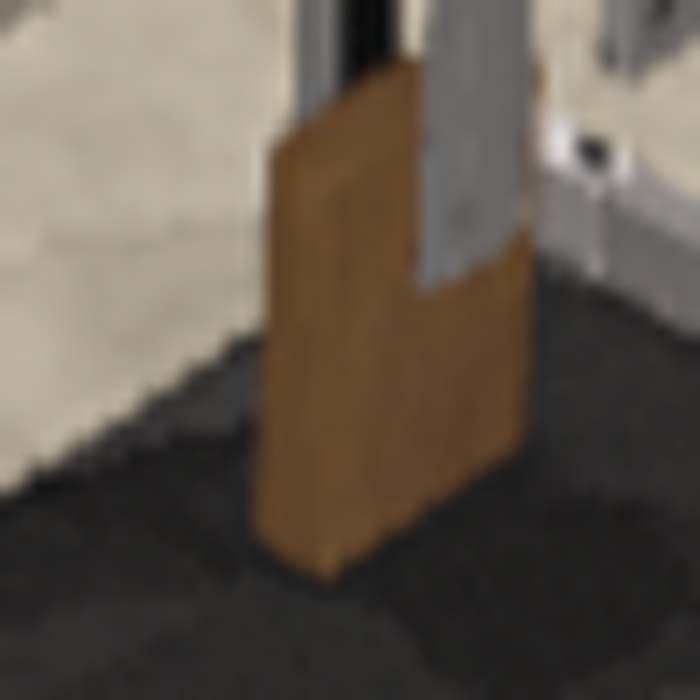

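```bash
python3 - <<'E'
from h import *
s=imaging.snapshot("scene");st=robot.get_state();p=np.array(st["eef_pos"])
print(p,st["contact_force"],st["moment"])
for b in(0,.01,.02,.03):print(b,(proj(s,[p+[-.008,-.0225,-.011+b],p+[.008,-.0225,-.011+b]])-[310,260]+.5)*14)
E
```

```text
[ 0.51857911 -0.13667385  0.05786645] [-1.25558196  1.06165093 10.37624017] [ 0.21208346  0.04883507 -0.0278654 ]
0 [[443.13505964 420.97289863]
 [497.69483629 382.35629579]]
0.01 [[444.70323797 380.26287578]
 [499.43858323 341.75449652]]
0.02 [[446.28239397 339.27570102]
 [501.19448978 300.87779353]]
0.03 [[447.87264785 298.00841619]
 [502.96268856 259.72326806]]
```

{"fn": "send_rows", "kwargs": {"motion": [[0, 0, 0, 0, 0, -0.1, 0.1], [0, 0, 0, 0, 0, 0, 0.3], [0, 0, 0, 0, 0, 0, 0.5], [0, 0, 0, 0, 0, 0, 0.65], [0, 0, 0, 0, 0, 0, 0.65]]}}

```text
time: 17.65
eef_pos: [0.5178, -0.1366, 0.0579]
tcp_rot: [3.138, 0.005, 3.12]
contact_force: [0.6, 0.3, 0.6]
finger_gap: 0.584
```

```bash
python3 - <<'E'
from h import *
s=imaging.snapshot("scene");st=robot.get_state();p=np.array(st["eef_pos"])
print(p,st["tcp_rot"],st["contact_force"],st["finger_gap"])
save(s,"pics/s16.png",(290,220,380,310),7)
E
```

```text
[ 0.5177653  -0.13661046  0.05788487] [3.13831104 0.00536321 3.12029379] [-0.05750252  0.10845567  0.15729785] 0.6230653698263798
```

View pics/s16.png

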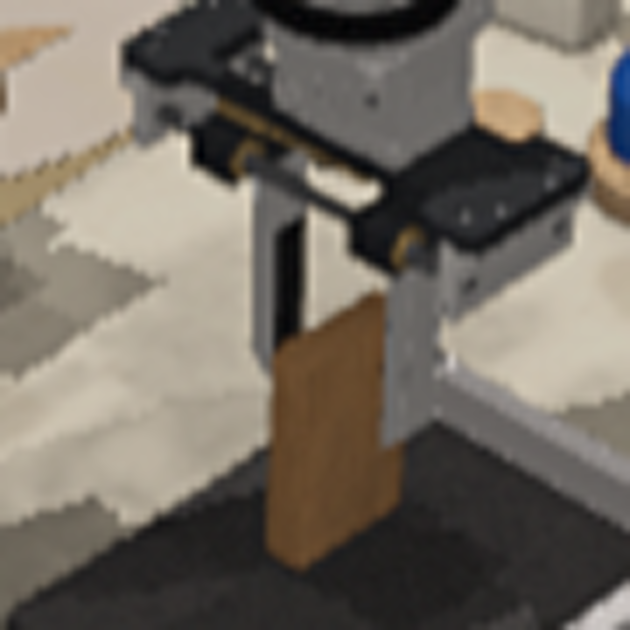

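{"fn": "send_rows", "kwargs": {"motion": [[0, 0, 0, 0, 0, -2, 0.65], [0, 0, 0, 0, 0, -2.5, 0.7], [0, 0, 0, 0, 0, -3, 0.75], [0, 0, 0, 0, 0, -3, 0.8], [0, 0, 0.18, 0, 0, -2, 0.85], [0, 0, 0.18, 0, 0, -2, 0.85], [0, 0, 0.18, 0, 0, -1, 0.85], [0, 0, 0.18, 0, 0, 0, 0.85], [0, 0, 0.18, 0, 0, 0, 0.85], [0, 0, 0.18, 0, 0, 0, 0.85], [0, 0, 0.18, 0, 0, 0, 0.85], [0, 0, 0.18, 0, 0, 0, 0.85], [0, 0, 0.12, 0, 0, 0, 0.85]]}}

```text
time: 19.32
eef_pos: [0.516, -0.1374, 0.2183]
tcp_rot: [3.136, -0.005, 1.509]
contact_force: [-0.1, -0.6, 0.5]
finger_gap: 0.847
```

```bash
cat >> h.py <<'E'
def tilt(th,yaw=np.pi/2-.02):
    return (R.from_euler('z',-.02)*R.from_euler('x',th)*R.from_euler('xyz',[np.pi,0,np.pi/2])).as_euler('xyz')
E
python3 - <<'E'
from h import *
st=robot.get_state();p=np.array(st["eef_pos"])
print(p,st["tcp_rot"],st["contact_force"],st["finger_gap"],st["joint_pos"],delta(tilt(np.radians(45))))
E
```

```text
[ 0.51604925 -0.13736147  0.21834318] [ 3.13609855 -0.00467935  1.50873452] [-0.10310073 -0.55937144  0.46297441] 0.8473969215952862 [-0.47143493  0.18590176  0.70796692  1.91868061 -0.14293644  1.08058265
  0.23296264] [ 0.02181721  0.78071471 -0.03768177]
```

{"fn": "send_rows", "kwargs": {"motion": [[0.004, 0.156, -0.008, 0, 0, 0, 0.85], [0.004, 0.156, -0.008, 0, 0, 0, 0.85], [0.004, 0.156, -0.008, 0, 0, 0, 0.85], [0.004, 0.156, -0.008, 0, 0, 0, 0.85], [0.004, 0.156, -0.008, 0, 0, 0, 0.85], [0, 0, 0, 0, 0, 0, 0.85]]}}

```text
time: 20.08
eef_pos: [0.519, -0.1344, 0.2193]
tcp_rot: [3.127, -0.811, 1.564]
contact_force: [-0.2, 0.2, -0.6]
finger_gap: 0.85
```

```bash
python3 - <<'E'
from h import *
s=imaging.snapshot("scene");t=imaging.snapshot("top")
st=robot.get_state();p=np.array(st["eef_pos"]);Rc=R.from_euler('xyz',st["tcp_rot"])
print(p,st["tcp_rot"],st["contact_force"],st["finger_gap"],st["joint_pos"],delta(tilt(np.radians(45))))
save(s,"pics/s17.png",(250,120,450,320),4)
save(t,"pics/t17.png",(300,150,460,310),4)
P=[p+Rc.apply([sx*.008,sy*(st["finger_gap"]*.047),.011]) for sx in(-1,1) for sy in (-1,1)]
print((proj(s,P)-[250,120]+.5)*4,(proj(t,P)-[300,150]+.5)*4)
E
```

```text
[ 0.51990704 -0.13266732  0.22125596] [ 3.12253233 -0.8070725   1.57106662] [ 0.38846926  0.74243735 -0.72569293] 0.8517229598115915 [ 0.15325646  0.53886111  0.58708089  1.74959025 -0.84887947  1.62119453
  1.02032226] [ 0.00457122 -0.02180755  0.01397007]
[[307.32875461 485.26829065]
 [391.02913398 433.39217964]
 [294.6172633  463.36311683]
 [378.71470596 412.11556805]] [[283.97569731 501.17511381]
 [285.70213853 366.67094136]
 [266.62459882 499.85287969]
 [268.47083514 364.31747476]]
```

View pics/s17.png

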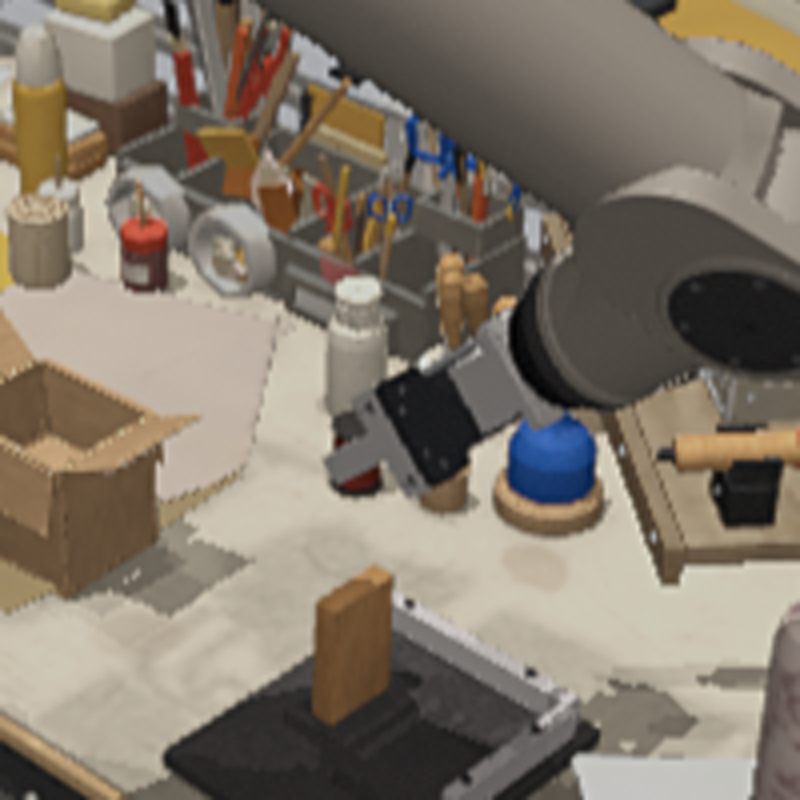

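View pics/t17.png

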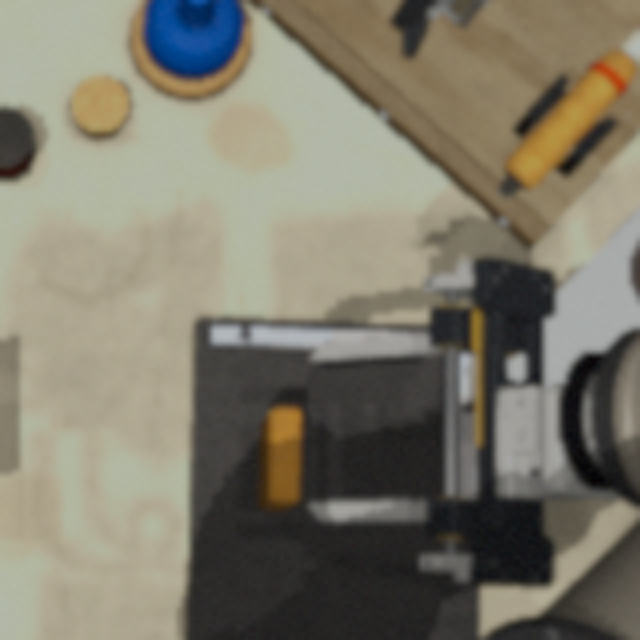

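```bash
python3 - <<'E'
from h import *
s=imaging.snapshot("scene");t=imaging.snapshot("top")
st=robot.get_state();p=np.array(st["eef_pos"]);Rc=R.from_euler('xyz',st["tcp_rot"])
print(p,st["tcp_rot"],delta(tilt(np.radians(45))))
save(t,"pics/t18.png",(360,215,430,295),8); save(s,"pics/s18.png",(320,200,390,270),8)
for b in(.015,.02,.025,.03):
  P=[p+Rc.apply([sx*.008,sy*(st["finger_gap"]*.047+.006),.011-b]) for sy in (-1,1) for sx in(-1,1) ]
  print(b,((proj(s,P)-[320,200]+.5)*8).round().tolist(),((proj(t,P)-[360,215]+.5)*8).round().tolist())
E
```

```text
[ 0.52033261 -0.13143935  0.22247973] [ 3.11921105 -0.80693602  1.57587612] [ 0.00445578 -0.02173142  0.0173001 ]
0.015 [[66.0, 320.0], [40.0, 276.0], [258.0, 200.0], [233.0, 158.0]] [[124.0, 500.0], [89.0, 498.0], [127.0, 189.0], [92.0, 184.0]]
0.02 [[74.0, 316.0], [49.0, 272.0], [267.0, 196.0], [242.0, 153.0]] [[137.0, 500.0], [102.0, 497.0], [140.0, 188.0], [106.0, 183.0]]
0.025 [[83.0, 312.0], [57.0, 267.0], [276.0, 191.0], [251.0, 148.0]] [[150.0, 499.0], [116.0, 497.0], [153.0, 187.0], [119.0, 182.0]]
0.03 [[92.0, 307.0], [66.0, 263.0], [285.0, 186.0], [260.0, 143.0]] [[164.0, 499.0], [129.0, 497.0], [167.0, 186.0], [132.0, 181.0]]
```

View pics/t18.png

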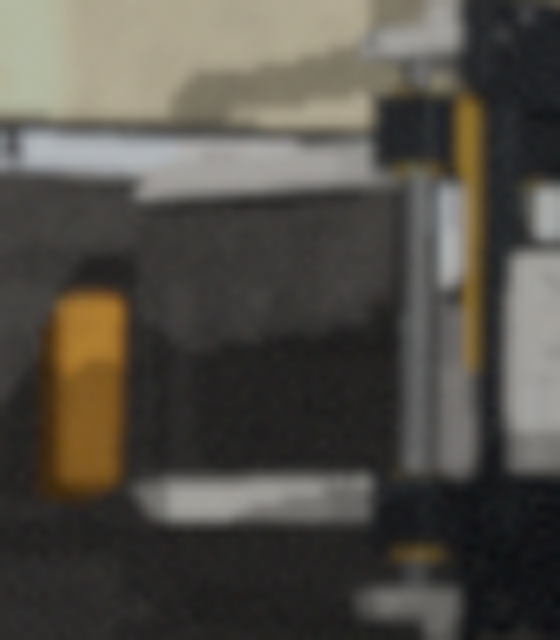

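View pics/s18.png

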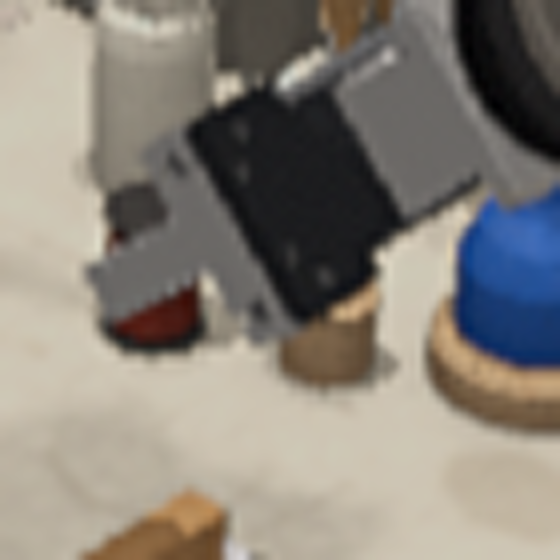

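```bash
python3 - <<'E'
from h import *
t=imaging.snapshot("top"); s=imaging.snapshot("scene")
st=robot.get_state();p=np.array(st["eef_pos"])
print(p,unproj(t,[[360+88/8,215+392/8]],.114), unproj(s,[[320+190/8,200+495/8]],.114))
print(delta(tilt(np.radians(45))),totool(np.array([.518,-.2026,.126])-p))
E
```

```text
[ 0.52036471 -0.13109642  0.22279282] [[ 0.51293492 -0.13813743  0.114     ]] [[ 0.53956215 -0.14051152  0.114     ]]
[ 0.00442702 -0.02231251  0.018113  ] [-11.93584464  -0.31665044   1.51901117]
```

{"fn": "send_rows", "kwargs": {"motion": [[0.004, -0.011, 0.009, -2, -0.3, 0.3, 0.85], [0, -0.011, 0.009, -2.5, -0.2, 0.3, 0.85], [0, 0, 0, -2.5, 0, 0.3, 0.85], [0, 0, 0, -2.5, 0, 0.3, 0.85], [0, 0, 0, -2.3, 0, 0.3, 0.85], [0, 0, 0, 0, 0, 0, 0.85]]}}

```text
time: 21.12
eef_pos: [0.5132, -0.2075, 0.1207]
tcp_rot: [-3.139, -0.78, 1.55]
contact_force: [-0.0, 0.0, -0.0]
finger_gap: 0.851
```

```bash
python3 - <<'E'
from h import *
t=imaging.snapshot("top"); s=imaging.snapshot("scene")
st=robot.get_state();p=np.array(st["eef_pos"])
print(p,st["tcp_rot"],st["joint_pos"],st["contact_force"])
print(delta(tilt(np.radians(45))),totool(np.array([.515,-.126,.048])-p))
save(t,"pics/t19.png",(340,190,500,310),5); save(s,"pics/s19.png",(280,170,440,310),5)
E
```

```text
[ 0.51390995 -0.20656827  0.12249983] [-3.14152808 -0.78027233  1.55309758] [ 0.26951923  0.71852063  0.57392697  1.69976522 -0.85483615  1.57425667
  1.16908225] [-0.76991826  1.14906069  0.31953614]
[-0.00168763  0.00512589  0.00163123] [ 0.48577635 -0.03289245 10.96309887]
```

View pics/t19.png

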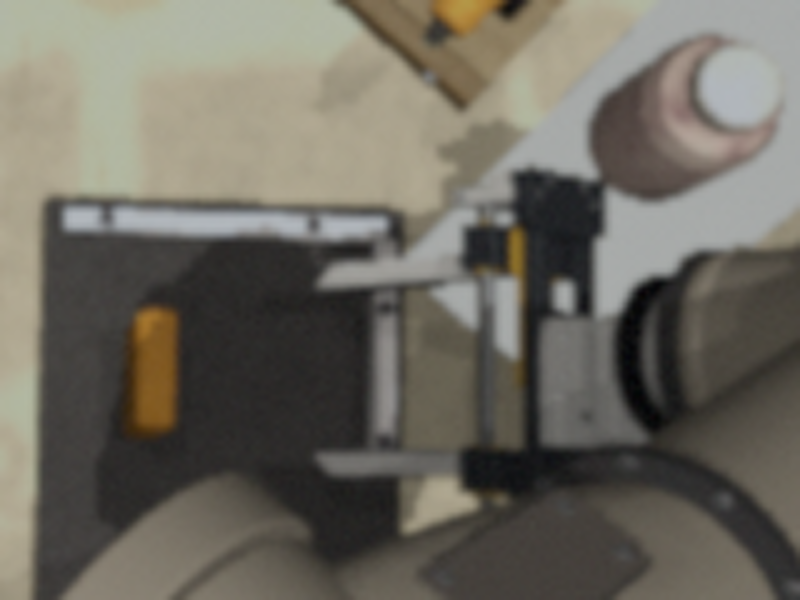

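View pics/s19.png

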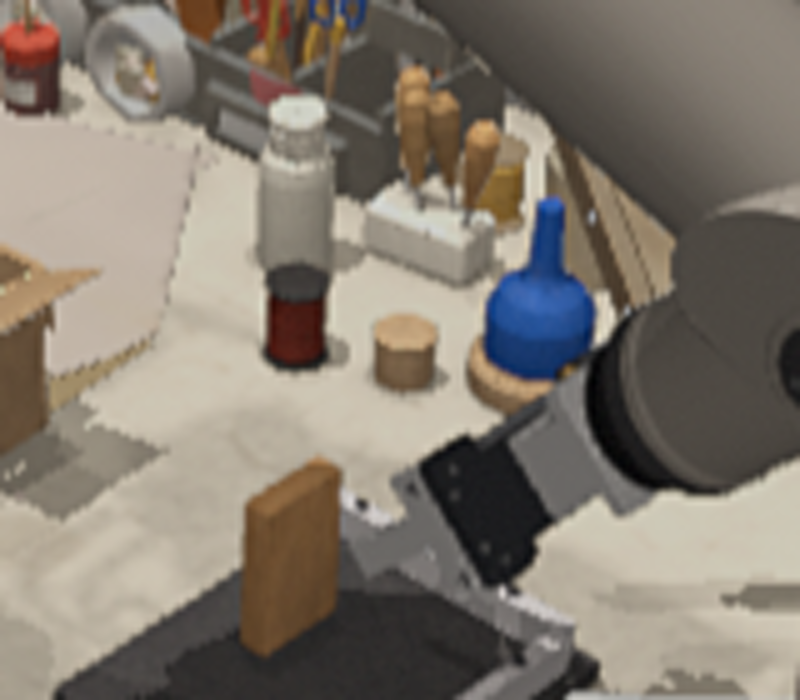

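{"fn": "send_rows", "kwargs": {"motion": [[0, 0.005, 0, 0.3, 0, 2, 0.85], [0, 0, 0, 0.2, 0, 2.5, 0.85], [0, 0, 0, 0, 0, 2.5, 0.85], [0, 0, 0, 0, 0, 1.5, 0.85], [0, 0, 0, 0, 0, 0, 0.85]]}}

```text
time: 21.85
eef_pos: [0.5158, -0.1355, 0.065]
tcp_rot: [3.137, -0.786, 1.56]
contact_force: [-0.7, -0.0, 0.2]
finger_gap: 0.849
```

```bash
python3 - <<'E'
from h import *
t=imaging.snapshot("top"); s=imaging.snapshot("scene")
st=robot.get_state();p=np.array(st["eef_pos"])
print(p,st["tcp_rot"],st["contact_force"])
print(delta(tilt(np.radians(45))),totool(np.array([.515,-.126,.048])-p))
save(t,"pics/t20.png",(340,210,440,310),7); save(s,"pics/s20.png",(310,230,410,320),7)
E
```

```text
[ 0.5160992  -0.13713581  0.06555286] [ 3.13593035 -0.78510036  1.55989377] [0.44072446 0.29876674 0.31039763]
[-0.00076962  0.00027959  0.00643463] [-0.45404442 -0.13353467  2.02711296]
```

View pics/t20.png

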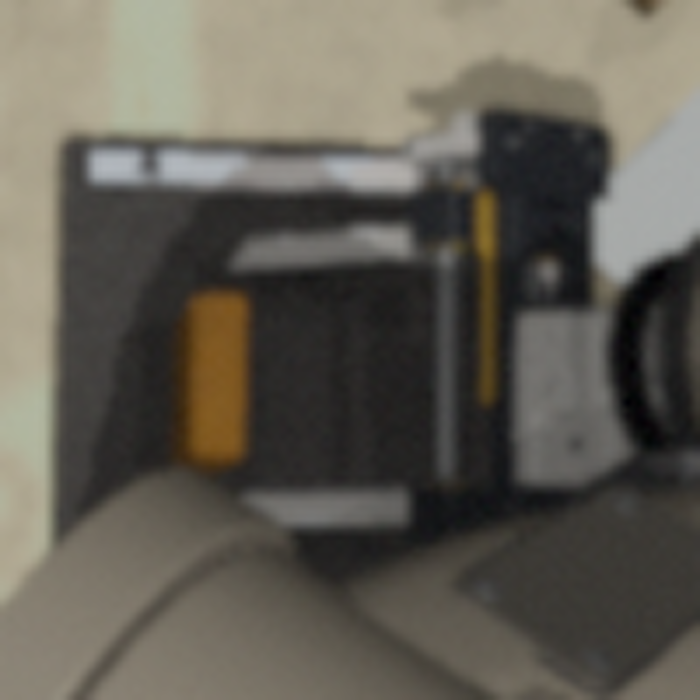

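View pics/s20.png

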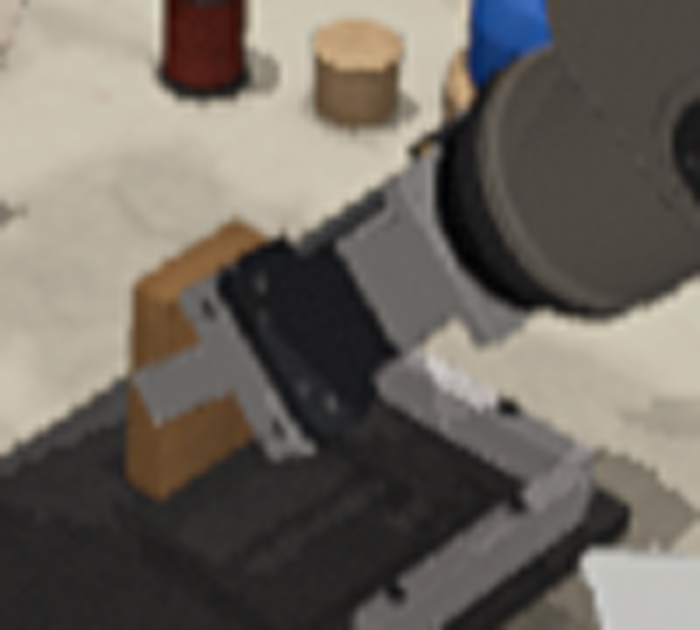

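{"fn": "send_rows", "kwargs": {"motion": [[0, 0, 0, -0.3, -0.1, 1, 0.85], [0, 0, 0, -0.1, 0, 0.8, 0.85], [0, 0, 0, 0, 0, 0, 0.85]]}}

```text
time: 22.32
eef_pos: [0.5156, -0.1281, 0.0495]
tcp_rot: [3.134, -0.784, 1.559]
contact_force: [-0.6, -1.0, 0.3]
finger_gap: 0.852
```

```bash
python3 - <<'E'
from h import *
t=imaging.snapshot("top"); s=imaging.snapshot("scene")
st=robot.get_state();p=np.array(st["eef_pos"])
print(p,st["tcp_rot"],st["contact_force"])
print(delta(tilt(np.radians(45))),totool(np.array([.515,-.126,.048])-p))
save(t,"pics/t21.png",(350,230,410,290),10); save(s,"pics/s21.png",(310,240,380,310),9)
E
```

```text
[ 0.51572259 -0.128533    0.04988618] [ 3.13368141 -0.78343016  1.55979344] [-0.26600979  0.8155379  -0.79351895]
[0.00155556 0.00194278 0.0063759 ] [ 0.04577794 -0.07750659  0.31121741]
```

View pics/t21.png

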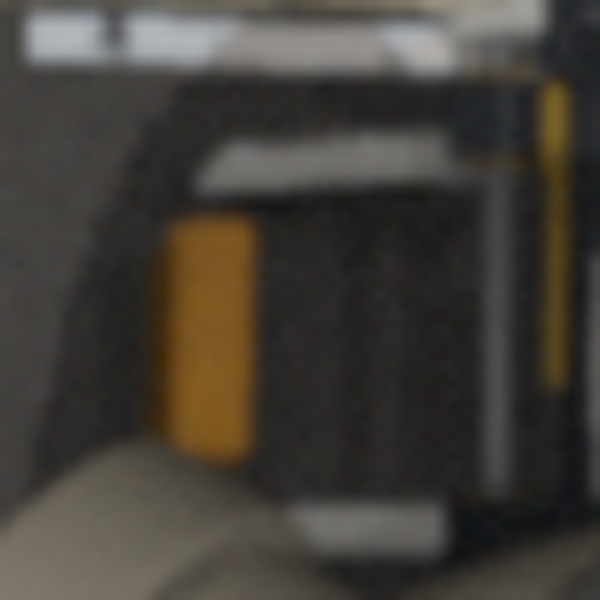

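View pics/s21.png

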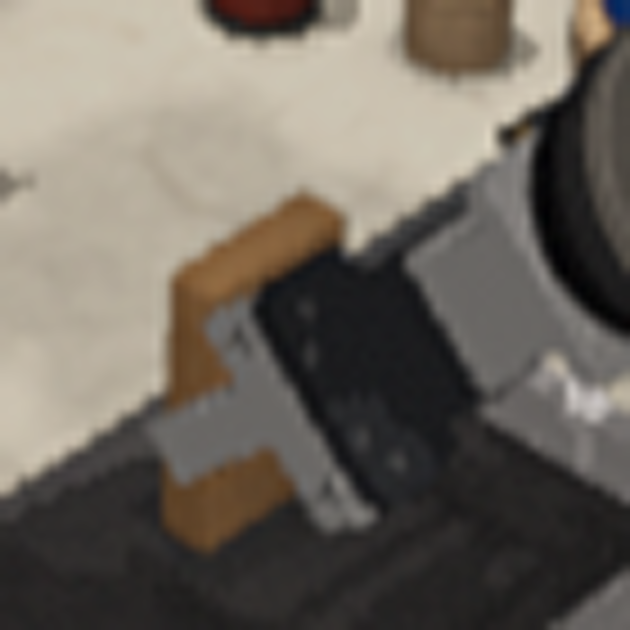

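{"fn": "send_rows", "kwargs": {"motion": [[0, 0, 0, 0.3, -0.05, 0.5, 0.85], [0, 0, 0, 0, 0, 0, 0.85]]}}

```text
time: 22.68
eef_pos: [0.5154, -0.1228, 0.0485]
tcp_rot: [3.133, -0.783, 1.56]
contact_force: [-0.3, 0.3, 0.2]
finger_gap: 0.847
```

{"fn": "send_rows", "kwargs": {"motion": [[0, 0, 0, 0, 0, 0, 0.72], [0, 0, 0, 0, 0, 0, 0.66], [0, 0, 0, 0, 0, 0, 0.62], [0, 0, 0, 0, 0, 0, 0.58], [0, 0, 0, 0, 0, 0, 0.5]], "squeeze": 20}}

```text
time: 23.3
eef_pos: [0.5156, -0.1229, 0.0488]
tcp_rot: [3.133, -0.783, 1.56]
contact_force: [-0.7, -0.3, 0.1]
finger_gap: 0.634
```

```bash
python3 - <<'E'
from h import *
t=imaging.snapshot("top"); s=imaging.snapshot("scene")
st=robot.get_state();p=np.array(st["eef_pos"])
print(p,st["tcp_rot"],st["contact_force"],st["finger_gap"])
save(t,"pics/t22.png",(350,230,410,290),10); save(s,"pics/s22.png",(310,240,380,310),9)
E
```

```text
[ 0.51554557 -0.12293459  0.04873337] [ 3.13280413 -0.78302635  1.56006717] [ 0.12816872  0.89936052 -1.02527375] 0.6359573180637534
```

View pics/s22.png

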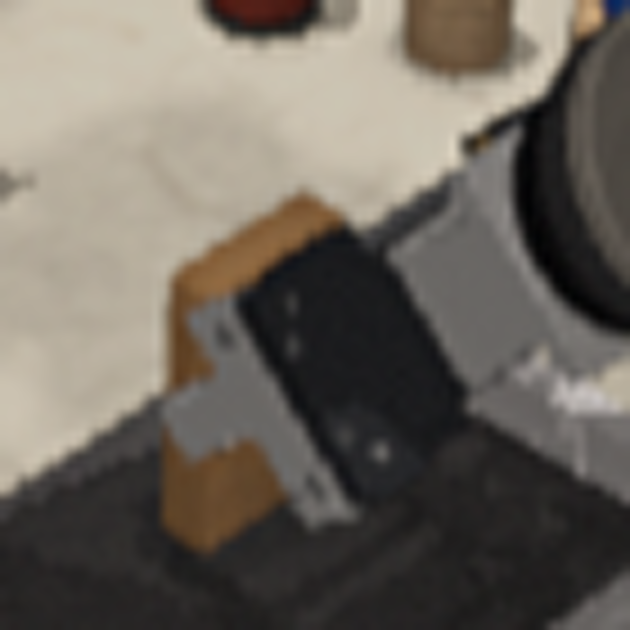

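View pics/t22.png

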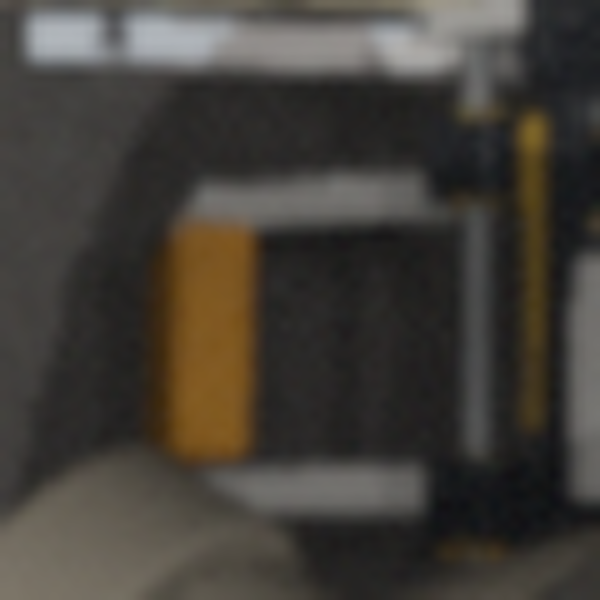

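{"fn": "send_rows", "kwargs": {"motion": [[0, 0, 0, 0, 0, 0, 0.5], [0, 0, 0, 0.7, 0, -0.7, 0.5], [0, 0, 0, 1.5, 0, -1.5, 0.5], [0, 0, 0, 1.8, 0, -1.8, 0.5], [0, 0, 0, 1.5, 0, -1.5, 0.5], [0, 0, 0, 0, 0, 0, 0.5]], "squeeze": 35}}

```text
time: 24.15
eef_pos: [0.5152, -0.1234, 0.1331]
tcp_rot: [3.131, -0.782, 1.561]
contact_force: [0.0, 0.2, -1.7]
finger_gap: 0.64
```

{"fn": "send_rows", "kwargs": {"motion": [[0, -0.1, 0, 0, 0, 0, 0.5], [0, -0.17, 0, 0, 0, 0, 0.5], [0, -0.17, 0, 0, 0, 0, 0.5], [0, -0.17, 0, 0, 0, 0, 0.5], [0, -0.17, 0, 0, 0, 0, 0.5]]}}

```text
time: 24.78
eef_pos: [0.5135, -0.1269, 0.1309]
tcp_rot: [3.138, -0.019, 1.547]
contact_force: [0.5, 0.1, -1.9]
finger_gap: 0.635
```

```bash
python3 - <<'E'
from h import *
t=imaging.snapshot("top"); s=imaging.snapshot("scene")
st=robot.get_state();p=np.array(st["eef_pos"])
print(p,st["tcp_rot"],st["contact_force"],st["finger_gap"],st["joint_pos"],delta(tilt(-.785)))
save(t,"pics/t23.png",(330,210,430,310),5); save(s,"pics/s23.png",(280,180,420,310),5)
E
```

```text
[ 0.51417829 -0.12114046  0.13014101] [ 3.13993213 -0.02062609  1.55648533] [ 0.06199224  1.14553895 -1.59213775] 0.638001111120147 [-0.54353331  0.32976562  0.8154581   2.02303308 -0.32761106  0.91783559
  0.43432074] [ 0.00374992 -0.80562843  0.00475517]
```

View pics/s23.png

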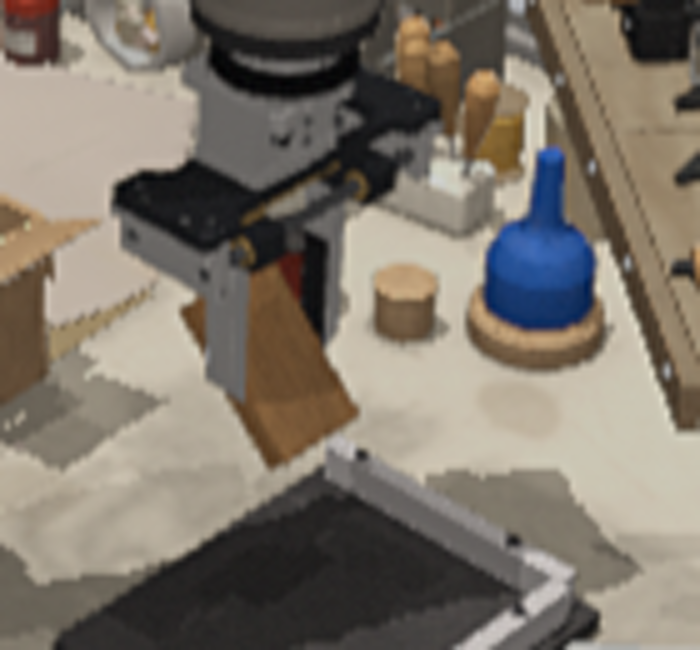

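{"fn": "send_rows", "kwargs": {"motion": [[0, -0.16, 0, 0, 0, 0, 0.5], [0, -0.16, 0, 0, 0, 0, 0.5], [0, -0.16, 0, 0, 0, 0, 0.5], [0, -0.16, 0, 0, 0, 0, 0.5], [0, -0.15, 0, 0, 0, 0, 0.5], [0, 0, 0, 0, 0, 0, 0.5]]}}

```text
time: 25.62
eef_pos: [0.512, -0.1247, 0.1293]
tcp_rot: [-3.136, 0.769, 1.553]
contact_force: [-0.1, -0.4, -1.0]
finger_gap: 0.635
```

```bash
python3 - <<'E'
from h import *
t=imaging.snapshot("top"); s=imaging.snapshot("scene")
st=robot.get_state();p=np.array(st["eef_pos"]);Rc=R.from_euler('xyz',st["tcp_rot"])
print(p,st["tcp_rot"],st["contact_force"],st["finger_gap"],st["joint_pos"],delta(tilt(-.785)))
save(t,"pics/t24.png",(310,210,430,310),6); save(s,"pics/s24.png",(280,180,420,310),5)
p0=np.array([.5156,-.1229,.0488]);R0=R.from_euler('xyz',[3.133,-.783,1.560])
for c in([.515,-.138,.065],[.515,-.142,.065]):
  ct=R0.inv().apply(np.array(c)-p0); print(ct,p+Rc.apply(ct))
bl=(Rc*R0.inv()).as_matrix(); print("block long axis",bl@[0,0,1], "normal",bl@[0,1,0])
E
```

```text
[ 0.51176969 -0.12680197  0.13079011] [-3.14120233  0.76225034  1.54457187] [ 0.1829184  -0.32044998 -0.73320449] 0.6354021510751212 [-1.16855377  0.70823918  1.08099314  2.08965392  0.18145798  0.84121308
 -0.31619647] [-0.00473964 -0.02275046 -0.00444852]
[ 0.00072077 -0.0002467  -0.02214113] [ 0.51194629 -0.1109902   0.14630677]
[-0.00211427 -0.00017928 -0.02496213] [ 0.51201211 -0.11109447  0.15030487]
block long axis [0.03257725 0.99914329 0.02552253] normal [-0.016454    0.02606876 -0.99952473]
```

View pics/s24.png

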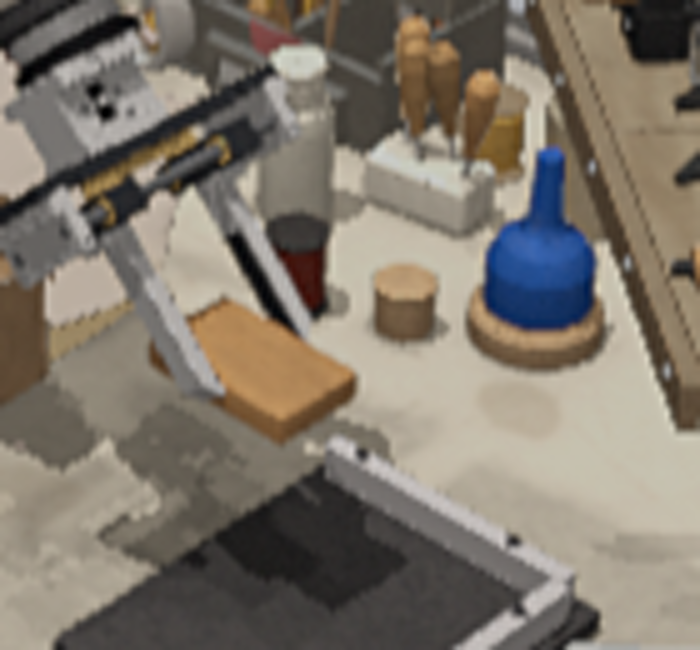

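View pics/t24.png

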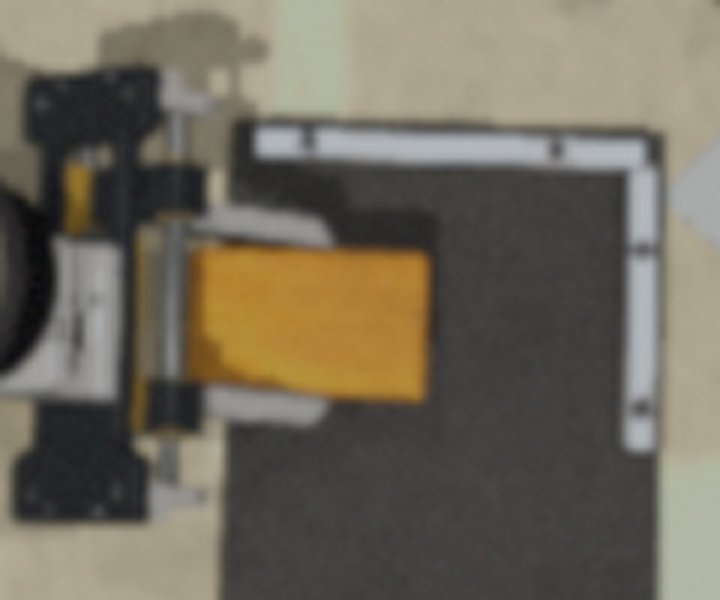

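```bash
python3 - <<'E'
from h import *
st=robot.get_state();p=np.array(st["eef_pos"])
print(p,delta(tilt(-.785)))
print(totool(np.array([.013,-.084,0])),totool(np.array([0,0,-.09])))
E
```

```text
[ 0.51176969 -0.12680197  0.13079011] [-0.00473964 -0.02275046 -0.00444852]
[-6.04884026  1.52206727  5.77449935] [6.21495742e+00 2.54085258e-03 6.50955435e+00]
```

{"fn": "send_rows", "kwargs": {"motion": [[-0.005, -0.023, -0.004, -1, 0.3, 1, 0.5], [0, 0, 0, -1.4, 0.4, 1.3, 0.5], [0, 0, 0, -1.4, 0.4, 1.3, 0.5], [0, 0, 0, -1.4, 0.3, 1.3, 0.5], [0, 0, 0, -0.8, 0.1, 0.8, 0.5], [0, 0, 0, 1.3, 0, 1.3, 0.5], [0, 0, 0, 1.8, 0, 1.8, 0.5], [0, 0, 0, 1.8, 0, 1.8, 0.5], [0, 0, 0, 0.6, 0, 0.6, 0.5], [0, 0, 0, 0, 0, 0, 0.5]]}}

```text
time: 26.98
eef_pos: [0.5229, -0.2202, 0.0506]
tcp_rot: [3.135, 0.771, 1.533]
contact_force: [0.5, 0.1, -1.1]
finger_gap: 0.636
```

```bash
python3 - <<'E'
from h import *
t=imaging.snapshot("top"); s=imaging.snapshot("scene")
st=robot.get_state();p=np.array(st["eef_pos"]);Rc=R.from_euler('xyz',st["tcp_rot"])
print(p,st["tcp_rot"],st["contact_force"],st["finger_gap"],delta(tilt(-.785)))
save(t,"pics/t25.png",(330,220,430,310),7); save(s,"pics/s25.png",(290,210,410,330),6)
print(p+Rc.apply([0,0,-.0235]))
print(totool([0,-.01,0]),totool([0,0,-.01]))
E
```

```text
[ 0.52324913 -0.22020428  0.05129645] [3.13302457 0.77027135 1.53146144] [ 1.07692334  0.25511823 -0.74706098] 0.6338331495804996 [-0.00499762 -0.01466893 -0.01384054]
[ 0.52369142 -0.20384587  0.06816229]
[-0.71716658  0.03336177  0.69610279] [ 0.69633002 -0.00614943  0.7176954 ]
```

View pics/s25.png

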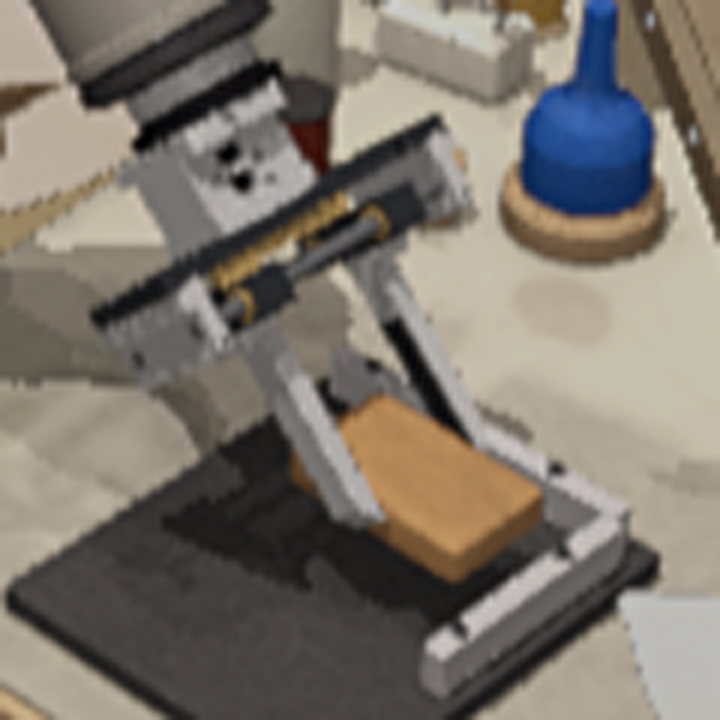

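View pics/t25.png

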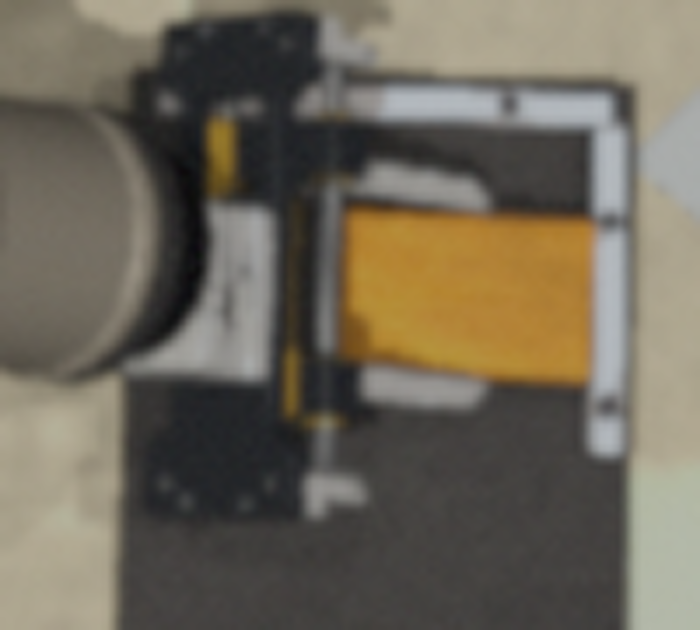

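{"fn": "send_rows", "kwargs": {"motion": [[-0.005, -0.015, -0.014, 0.4, 0, -0.3, 0.5], [0, 0, 0, 0.8, 0, 0.8, 0.5], [0, 0, 0, 0.8, 0, 0.8, 0.5], [0, 0, 0, 0.6, 0, 0.6, 0.5], [0, 0, 0, 0, 0, 0, 0.5]]}}

```text
time: 27.7
eef_pos: [0.5243, -0.214, 0.0179]
tcp_rot: [3.14, 0.785, 1.552]
contact_force: [0.2, 0.3, -1.3]
finger_gap: 0.634
```

```bash
python3 - <<'E'
from h import *
t=imaging.snapshot("top"); s=imaging.snapshot("scene")
st=robot.get_state();p=np.array(st["eef_pos"]);Rc=R.from_euler('xyz',st["tcp_rot"])
print(p,st["tcp_rot"],st["contact_force"],st["finger_gap"],delta(tilt(-.785)))
save(t,"pics/t26.png",(370,220,430,290),9); save(s,"pics/s26.png",(320,260,390,330),10)
print(p+Rc.apply([0,0,-.0235]))
E
```

```text
[ 0.52443728 -0.21412475  0.01847871] [3.13945159 0.78520392 1.551443  ] [-0.12874268  0.66792753  0.26829163] 0.6350102168876796 [0.00259819 0.00020343 0.00045762]
[ 0.52470848 -0.19751314  0.03509891]
```

View pics/s26.png

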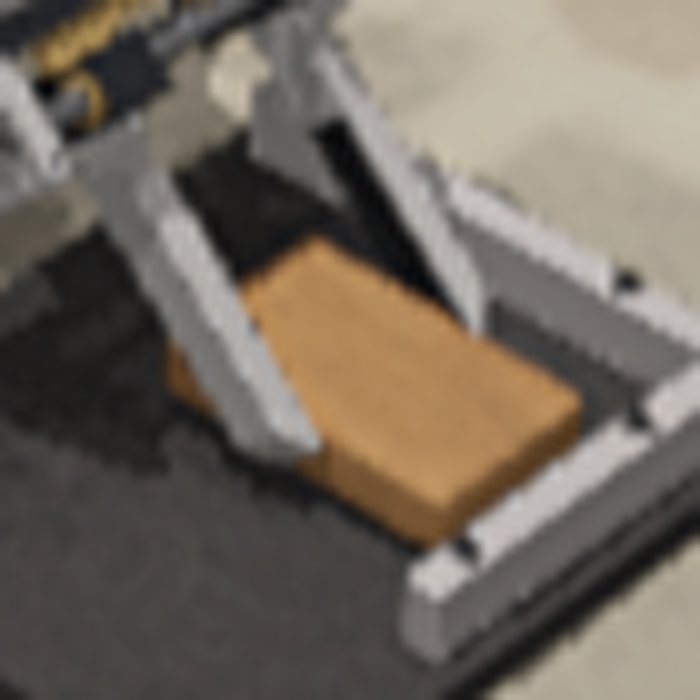

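View pics/t26.png

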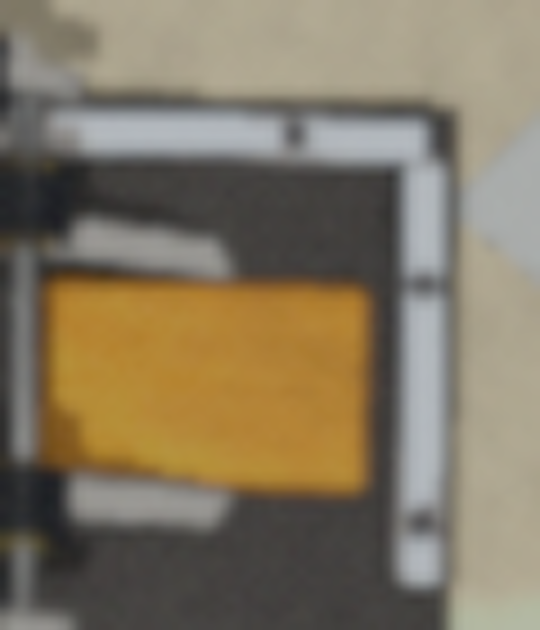

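{"fn": "send_rows", "kwargs": {"motion": [[0, 0, 0, 0.25, 0, 0.25, 0.5], [0, 0, 0, 0.2, 0, 0.2, 0.5], [0, 0, 0, 0, 0, 0, 0.5]]}}

```text
time: 28.18
eef_pos: [0.5248, -0.2142, 0.0124]
tcp_rot: [3.138, 0.785, 1.55]
contact_force: [-1.0, -0.8, 1.9]
finger_gap: 0.632
```

```bash
python3 - <<'E'
from h import *
st=robot.get_state();p=np.array(st["eef_pos"]);print(p,st["contact_force"],st["moment"],delta(tilt(-.785)))
E
```

```text
[ 0.52478292 -0.21415259  0.01244507] [-1.02824376 -0.75709643  1.93114567] [ 0.54405371  0.28268319 -0.10355339] [ 2.97034090e-03  4.36656134e-05 -4.91294296e-04]
```

{"fn": "send_rows", "kwargs": {"motion": [[0, 0, 0, 0.15, 0, 0.15, 0.5], [0, 0, 0, 0, 0, 0, 0.5]]}}

```text
time: 28.42
eef_pos: [0.5249, -0.2141, 0.0118]
tcp_rot: [3.138, 0.786, 1.549]
contact_force: [-0.9, 0.7, -0.9]
finger_gap: 0.634
```

```bash
python3 - <<'E'
from h import *
t=imaging.snapshot("top"); s=imaging.snapshot("scene")
st=robot.get_state();p=np.array(st["eef_pos"]);print(p,st["contact_force"],st["moment"],delta(tilt(-.785)))
save(s,"pics/s27.png",(320,260,390,330),10)
E
```

```text
[ 0.52501122 -0.21406931  0.01161594] [-0.91599457  4.71833883  6.40975365] [ 0.35862782  0.32521958 -0.22633817] [ 0.00279512  0.00086292 -0.00094128]
```

View pics/s27.png

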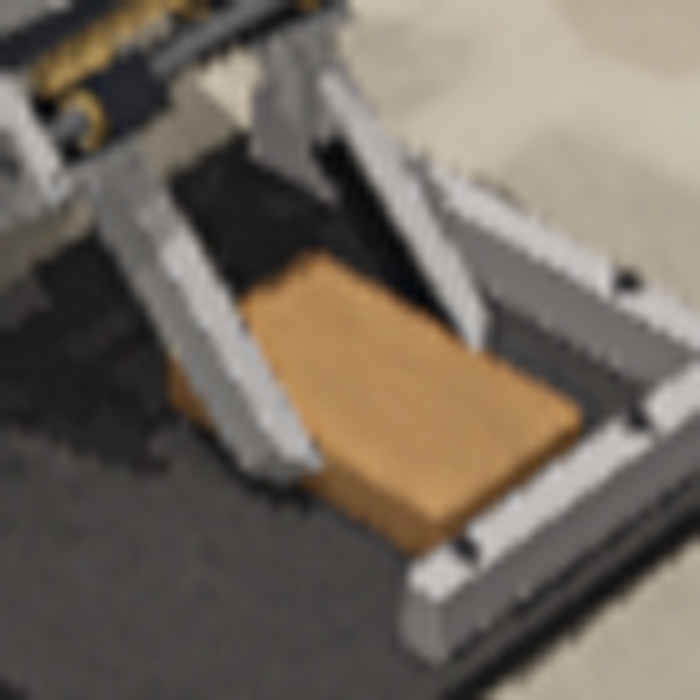

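{"fn": "send_rows", "kwargs": {"motion": [[0, 0, 0, -0.22, 0, 0.22, 0.5], [0, 0, 0, -0.22, 0, 0.22, 0.5], [0, 0, 0, 0, 0, 0, 0.5]]}}

```text
time: 28.9
eef_pos: [0.5253, -0.2204, 0.0116]
tcp_rot: [3.137, 0.786, 1.55]
contact_force: [0.5, -1.2, 0.9]
finger_gap: 0.637
```

```bash
python3 - <<'E'
from h import *
t=imaging.snapshot("top")
st=robot.get_state();p=np.array(st["eef_pos"]);print(p,st["contact_force"],st["moment"],delta(tilt(-.785)))
save(t,"pics/t28.png",(370,220,430,290),9)
E
```

```text
[ 0.52530725 -0.2203669   0.01163498] [-0.02713492 -0.47512042 -0.28838725] [0.29577692 0.04234687 0.08392858] [ 0.00344136  0.00072146 -0.00077243]
```

View pics/t28.png

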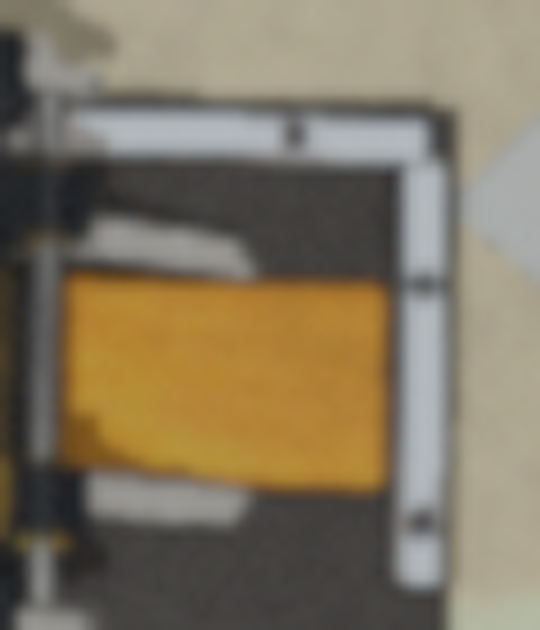

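{"fn": "send_rows", "kwargs": {"motion": [[0, 0, 0, 0.15, 0, 0.15, 0.5], [0, 0, 0, 0, 0, 0, 0.5], [0, 0, 0, 0, 0, 0, 0.66], [0, 0, 0, 0, 0, 0, 0.7], [0, 0, 0, 0, 0, 0, 0.72]], "squeeze": 20}}

```text
time: 29.58
eef_pos: [0.5251, -0.2203, 0.0099]
tcp_rot: [3.138, 0.786, 1.549]
contact_force: [0.0, -0.2, 0.3]
finger_gap: 0.716
```

```bash
python3 - <<'E'
from h import *
t=imaging.snapshot("top"); s=imaging.snapshot("scene")
st=robot.get_state();p=np.array(st["eef_pos"]);print(p,st["contact_force"],st["finger_gap"])
save(t,"pics/t29.png",(370,220,430,290),9);save(s,"pics/s29.png",(320,260,390,330),10)
E
```

```text
[ 0.5251008  -0.22034394  0.00995825] [-0.39169503  0.20605465 -0.26008284] 0.7205544756522794
```

View pics/t29.png

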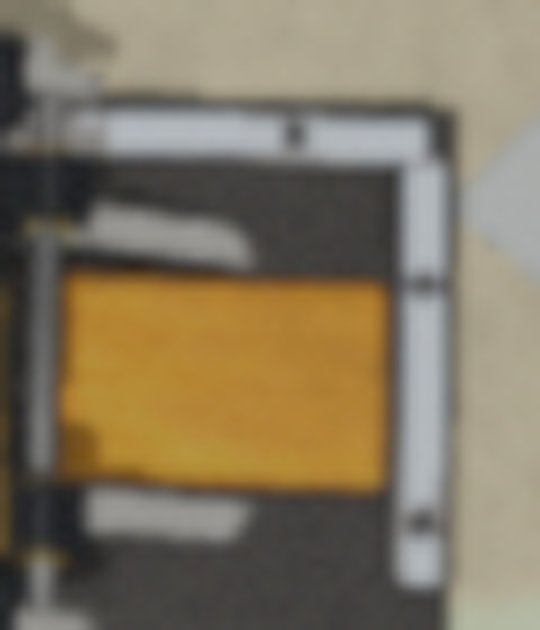

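View pics/s29.png

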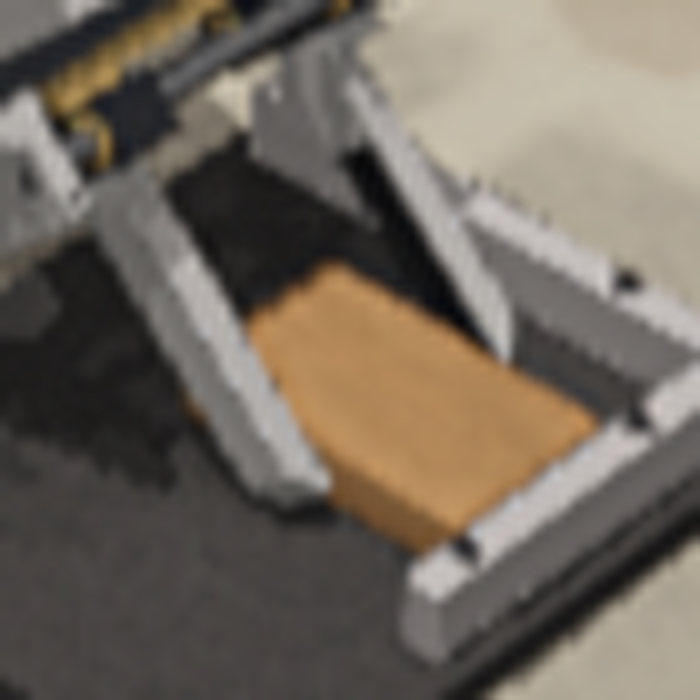

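{"fn": "send_rows", "kwargs": {"motion": [[0, 0, 0, 0, 0, -1, 0.72], [0, 0, 0, 0, 0, -2.5, 0.72], [0, 0, 0, 0, 0, -3, 0.72], [0, 0, 0, 0, 0, -3, 0.6], [0, 0.15, 0, 0, 0, -1, 0.4], [0, 0.16, 0, 0, 0, 0, 0.2], [0, 0.16, 0, 0, 0, 0, 0], [0, 0.16, 0, 0, 0, 0, 0], [0, 0.15, 0, 0, 0, 0, 0], [0, 0, 0, 0, 0, 0, 0]]}}

```text
time: 30.92
eef_pos: [0.5274, -0.1402, 0.091]
tcp_rot: [3.138, 0.025, 1.557]
contact_force: [0.7, -0.1, 0.6]
finger_gap: 0.021
```

```bash
python3 - <<'E'
from h import *
t=imaging.snapshot("top"); s=imaging.snapshot("scene")
st=robot.get_state();p=np.array(st["eef_pos"]);print(p,st["tcp_rot"],st["contact_force"],st["finger_gap"],st["joint_pos"],delta(tilt(0)))
save(t,"pics/t30.png",(330,210,430,310),7);save(s,"pics/s30.png",(280,190,410,330),5)
E
```

```text
[ 0.52776894 -0.13649302  0.08997097] [3.14013558 0.02752725 1.56295986] [-0.5578832   0.92939407 -0.10986631] -0.000155550020729875 [-0.39771615  0.37905897  0.63472373  2.02343726 -0.26776172  0.81902123
  0.3782405 ] [0.00162437 0.02751805 0.01218282]
```

View pics/t30.png

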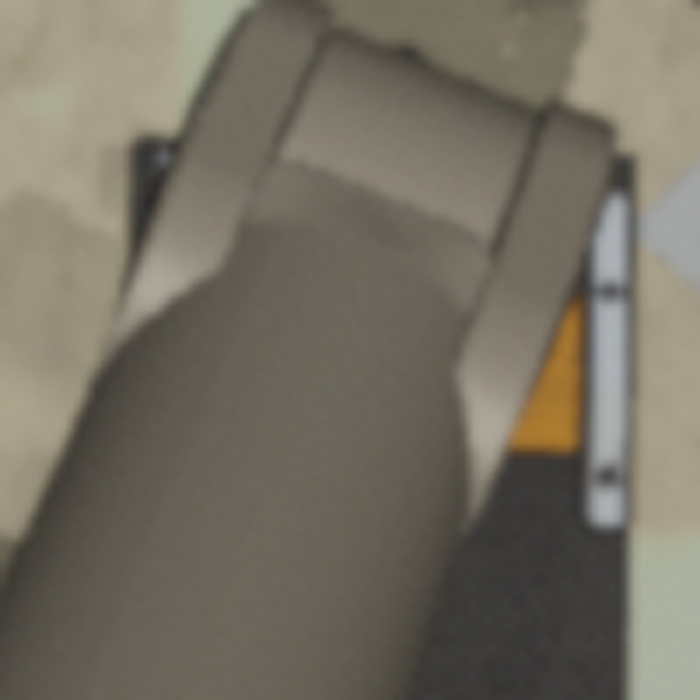

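View pics/s30.png

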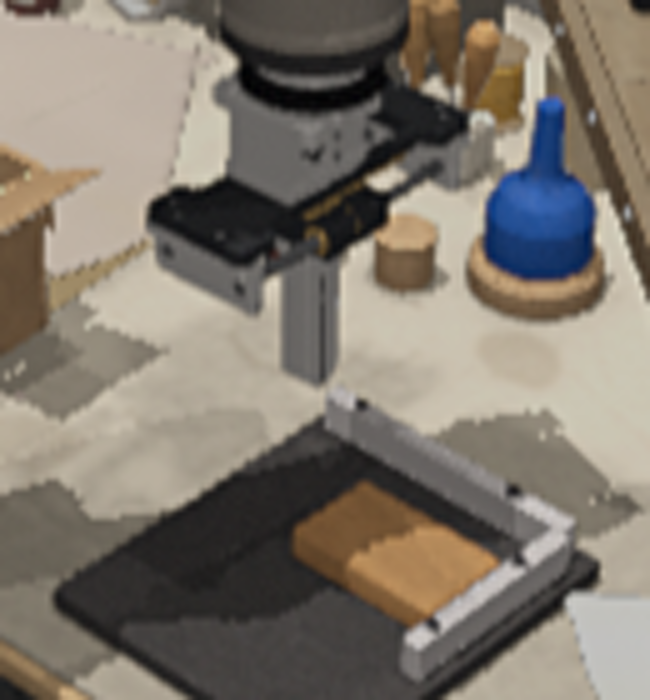

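{"fn": "send_rows", "kwargs": {"motion": [[0.002, 0.027, 0.012, -1.5, -1.3, 0, 0], [0, 0, 0, -2.2, -2, 0, 0], [0, 0, 0, -2, -2, 0, 0], [0, 0, 0, -1.3, -1.3, 1, 0], [0, 0, 0, 0, 0, 2, 0], [0, 0, 0, 0, 0, 1.8, 0], [0, 0, 0, 0, 0, 0, 0]]}}

```text
time: 31.9
eef_pos: [0.4607, -0.1936, 0.039]
tcp_rot: [-3.131, 0.008, 1.579]
contact_force: [0.5, 1.1, 0.8]
finger_gap: 0.005
```

```bash
python3 - <<'E'
from h import *
t=imaging.snapshot("top"); s=imaging.snapshot("scene")
st=robot.get_state();p=np.array(st["eef_pos"]);print(p,st["tcp_rot"],st["contact_force"],st["finger_gap"],delta(tilt(0)))
save(s,"pics/s31.png",(280,200,410,330),5)
E
```

```text
[ 0.46153304 -0.19421422  0.04012902] [-3.13326816  0.00801019  1.5779725 ] [0.02832873 0.57369494 0.84387881] 0.004367552885559673 [-0.0082151   0.00812277  0.02714253]
```

View pics/s31.png

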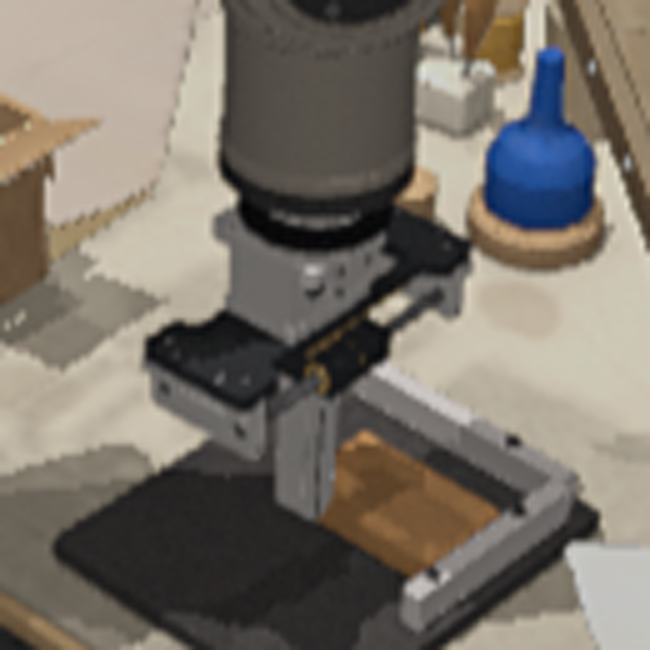

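{"fn": "send_rows", "kwargs": {"motion": [[-0.008, 0.008, 0.027, -1, 0, 1, 0], [0, 0, 0, 0, 0, 1.2, 0], [0, 0, 0, 0, 0, 0.8, 0], [0, 0, 0, 0, 0, 0, 0]]}}

```text
time: 32.5
eef_pos: [0.4624, -0.2047, 0.009]
tcp_rot: [3.14, 0.0, 1.55]
contact_force: [0.5, -0.8, 0.2]
finger_gap: 0.002
```

```bash
python3 - <<'E'
from h import *
s=imaging.snapshot("scene")
st=robot.get_state();p=np.array(st["eef_pos"]);print(p,st["tcp_rot"],st["contact_force"],st["finger_gap"],delta(tilt(0)))
save(s,"pics/s32.png",(310,250,400,330),7)
E
```

```text
[ 0.46255593 -0.20470407  0.00930656] [3.13976217e+00 3.16092489e-04 1.55026555e+00] [-0.48007126 -0.28068344 -0.15179984] 0.0015454319753198705 [ 0.0018304   0.00031658 -0.00053049]
```

View pics/s32.png

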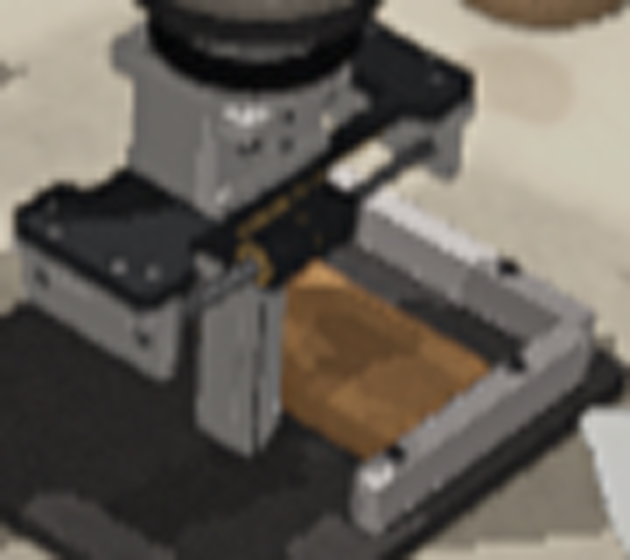

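{"fn": "send_rows", "kwargs": {"motion": [[0, 0, 0, 0, 1, 0, 0], [0, 0, 0, 0, 0.8, 0, 0], [0, 0, 0, 0, 0.8, 0, 0], [0, 0, 0, 0, 0.8, 0, 0], [0, 0, 0, 0, 0.8, 0, 0], [0, 0, 0, 0, 0.6, 0, 0], [0, 0, 0, 0, 0, 0, 0]]}}

```text
time: 33.42
eef_pos: [0.515, -0.2056, 0.01]
tcp_rot: [3.139, 0.0, 1.551]
contact_force: [0.0, -0.1, -0.5]
finger_gap: 0.0
```

```bash
python3 - <<'E'
from h import *
t=imaging.snapshot("top");s=imaging.snapshot("scene")
st=robot.get_state();p=np.array(st["eef_pos"]);print(p,st["tcp_rot"],st["contact_force"],st["finger_gap"],delta(tilt(0)))
save(s,"pics/s33.png",(310,250,400,330),7);save(t,"pics/t33.png",(370,220,430,290),9)
E
```

```text
[ 0.51444303 -0.20558718  0.01000913] [3.13898725e+00 3.29196745e-04 1.55075095e+00] [ 0.29793876  0.77519793 -0.56648869] 0.0021920256553455237 [ 2.60539480e-03  3.29255676e-04 -4.49518766e-05]
```

View pics/s33.png

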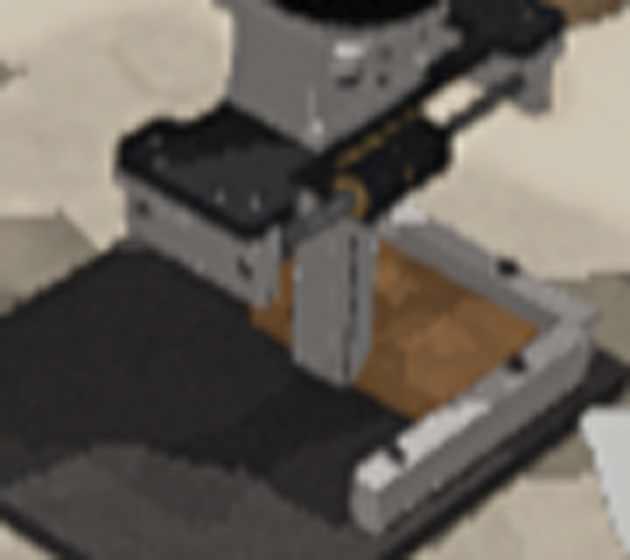

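View pics/t33.png

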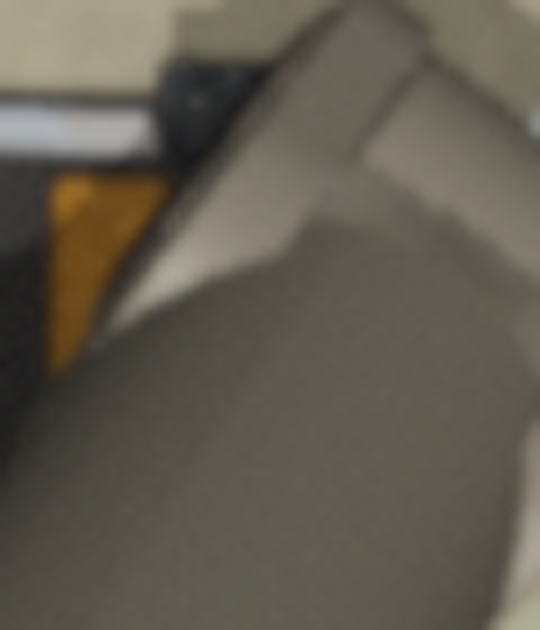

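{"fn": "send_rows", "kwargs": {"motion": [[0, 0, 0, 0, 0.3, 0, 0], [0, 0, 0, 0, 0.2, 0, 0], [0, 0, 0, 0, 0, 0, 0]]}}

```text
time: 33.9
eef_pos: [0.5192, -0.2057, 0.0101]
tcp_rot: [3.139, 0.0, 1.55]
contact_force: [-0.8, -0.6, 0.1]
finger_gap: 0.008
```

```bash
python3 - <<'E'
from h import *
st=robot.get_state();p=np.array(st["eef_pos"]);print(p,st["contact_force"],st["moment"])
E
```

```text
[ 0.51920685 -0.2057058   0.01005708] [-0.82474716 -0.63688364  0.05029831] [-0.01746569  0.05166149 -0.03958724]
```

{"fn": "send_rows", "kwargs": {"motion": [[0, 0, 0, 0, 0.25, 0, 0], [0, 0, 0, 0, 0, 0, 0]]}}

```text
time: 34.15
eef_pos: [0.5219, -0.2058, 0.0101]
tcp_rot: [3.139, 0.0, 1.55]
contact_force: [0.3, -0.6, 0.1]
finger_gap: 0.006
```

```bash
python3 - <<'E'
from h import *
t=imaging.snapshot("top")
st=robot.get_state();p=np.array(st["eef_pos"]);print(p,st["contact_force"],st["moment"])
save(t,"pics/t34.png",(365,225,405,265),14)
E
```

```text
[ 0.52176675 -0.20578194  0.01009589] [-0.22505647 -0.54553108  0.21586916] [-0.06409468  0.08792677  0.00656355]
```

View pics/t34.png

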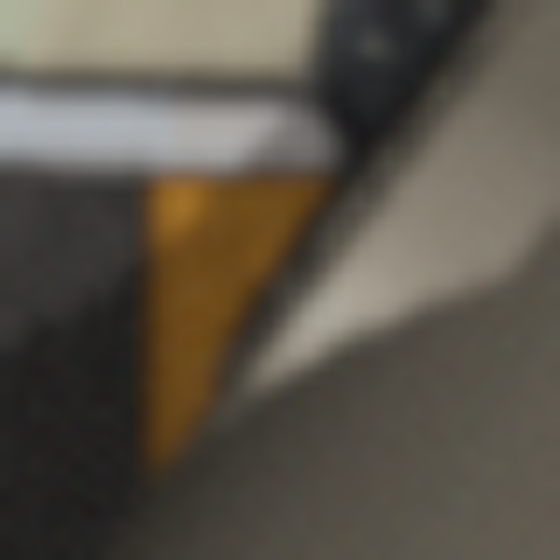

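{"fn": "send_rows", "kwargs": {"motion": [[0, 0, 0, 0, 0.2, 0, 0], [0, 0, 0, 0, 0, 0, 0]]}}

```text
time: 34.45
eef_pos: [0.5226, -0.2054, 0.0099]
tcp_rot: [3.141, -0.001, 1.55]
contact_force: [-1.1, 0.1, 3.1]
finger_gap: 0.005
```

```bash
python3 - <<'E'
from h import *
st=robot.get_state();p=np.array(st["eef_pos"]);print(p,st["contact_force"],st["moment"])
E
```

```text
[ 0.52264156 -0.2053607   0.00988003] [-1.08318557  0.05558682  3.13930919] [0.15007957 0.52278722 0.02864965]
```

{"fn": "send_rows", "kwargs": {"motion": [[0, 0, 0, 0, 0.2, 0, 0], [0, 0, 0, 0, 0, 0, 0]]}}

```text
time: 34.7
eef_pos: [0.5226, -0.2053, 0.0098]
tcp_rot: [-3.138, -0.002, 1.549]
contact_force: [-1.7, 1.3, 6.7]
finger_gap: 0.005
```

```bash
python3 - <<'E'
from h import *
t=imaging.snapshot("top")
st=robot.get_state();p=np.array(st["eef_pos"]);print(p,st["contact_force"],st["moment"])
E
```

```text
[ 0.5227079  -0.20531197  0.00982434] [-5.24556918  1.12844453  6.51472409] [ 0.22915308  1.20111427 -0.04359623]
```

{"fn": "send_rows", "kwargs": {"motion": [[0, 0, 0, 0, -0.8, 0, 0], [0, 0, 0, 0, -1, -0.5, 0], [0, 0, 0, 0, 0, -2.5, 0], [0, 0, 0, 0, 0, -2.5, 0], [0, 0, 0, 2, 1, -1, 0], [0, 0, 0, 2.5, 1.8, 0, 0], [0, 0, 0, 2.3, 1.8, 0, 0], [0, 0, 0, 1.2, 1, 0, 0], [0, 0, 0, 0, 0, 0, 0]]}}

```text
time: 35.88
eef_pos: [0.5603, -0.1259, 0.0792]
tcp_rot: [-3.141, -0.002, 1.546]
contact_force: [0.4, -0.4, 0.5]
finger_gap: 0.006
```

```bash
python3 - <<'E'
from h import *
t=imaging.snapshot("top"); s=imaging.snapshot("scene")
st=robot.get_state();p=np.array(st["eef_pos"]);print(p,st["tcp_rot"],st["contact_force"],st["finger_gap"],delta(tilt(0)))
save(s,"pics/s35.png",(300,210,410,320),6);save(t,"pics/t35.png",(350,210,430,290),7)
E
```

```text
[ 0.55948985 -0.12718264  0.07923476] [-3.14112888e+00 -2.24503677e-03  1.54395994e+00] [-0.31499955  0.22581658 -0.32032128] 0.005894370160342745 [-0.0004561  -0.00224661 -0.00683586]
```

View pics/s35.png

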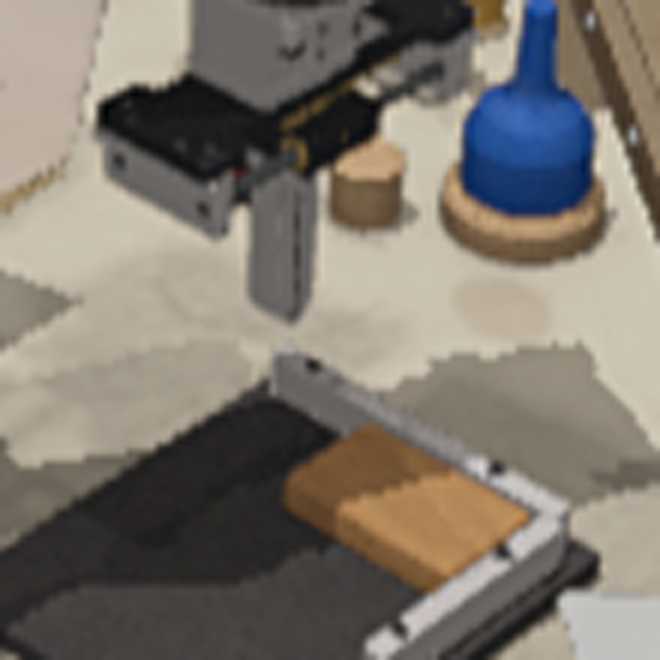

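View pics/t35.png

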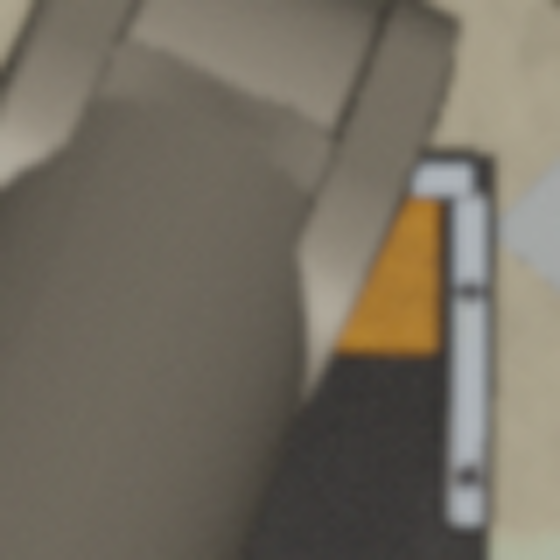

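{"fn": "send_rows", "kwargs": {"motion": [[0, -0.002, -0.007, 0, 0, 2, 0], [0, 0, 0, 0, 0, 2.5, 0], [0, 0, 0, 0, 0, 2, 0], [0, 0, 0, 0, 0, 0.3, 0], [0, 0, 0, -0.6, 0, 0, 0], [0, 0, 0, -0.6, 0, 0, 0], [0, 0, 0, -0.6, 0, 0, 0], [0, 0, 0, -0.4, 0, 0, 0], [0, 0, 0, 0, 0, 0, 0]]}}

```text
time: 37.1
eef_pos: [0.5567, -0.1497, 0.0124]
tcp_rot: [-3.141, -0.008, 1.548]
contact_force: [-0.4, 0.2, -0.1]
finger_gap: 0.003
```

```bash
python3 - <<'E'
from h import *
t=imaging.snapshot("top"); s=imaging.snapshot("scene")
st=robot.get_state();p=np.array(st["eef_pos"]);print(p,st["tcp_rot"],st["contact_force"],st["moment"],delta(tilt(0)))
save(s,"pics/s36.png",(310,240,400,320),7)
E
```

```text
[ 0.556734   -0.15015739  0.01242097] [ 3.14153387 -0.00746605  1.54718115] [0.05724136 7.20413404 0.86445658] [ 1.6745686  -0.06548035  0.02829597] [ 7.22798018e-05 -7.46593556e-03 -3.61538321e-03]
```

View pics/s36.png

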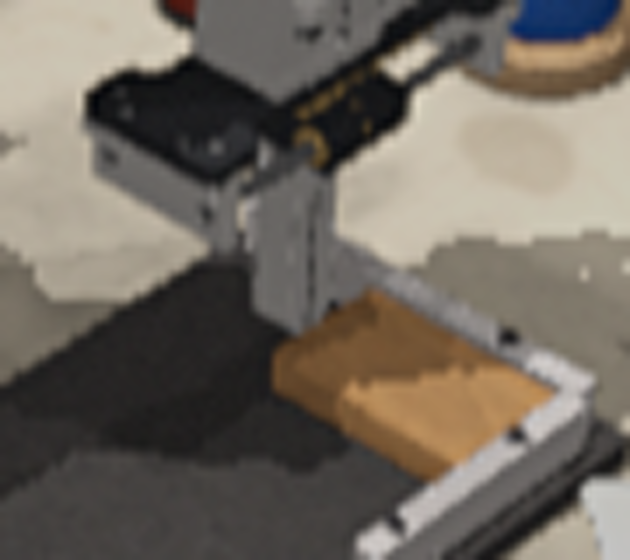

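{"fn": "send_rows", "kwargs": {"motion": [[0, 0, 0, -0.2, 0, 0, 0], [0, 0, 0, -0.2, 0, 0, 0], [0, 0, 0, 0, 0, 0, 0]]}}

```text
time: 37.58
eef_pos: [0.5568, -0.1498, 0.0127]
tcp_rot: [-3.14, -0.013, 1.55]
contact_force: [0.2, -0.5, -1.2]
finger_gap: 0.007
```

```bash
python3 - <<'E'
from h import *
t=imaging.snapshot("top"); s=imaging.snapshot("scene")
st=robot.get_state();p=np.array(st["eef_pos"]);print(p,st["tcp_rot"],st["contact_force"],st["moment"],delta(tilt(0)))
save(s,"pics/s37.png",(330,270,400,330),10); save(t,"pics/t37.png",(370,220,430,290),9)
E
```

```text
[ 0.55678664 -0.15001462  0.01272131] [-3.14058731 -0.01295212  1.54970683] [-0.13218454  5.063379   -0.60880599] [1.32414082 0.06287644 0.00759295] [-0.00099827 -0.01295266 -0.00108297]
```

View pics/s37.png

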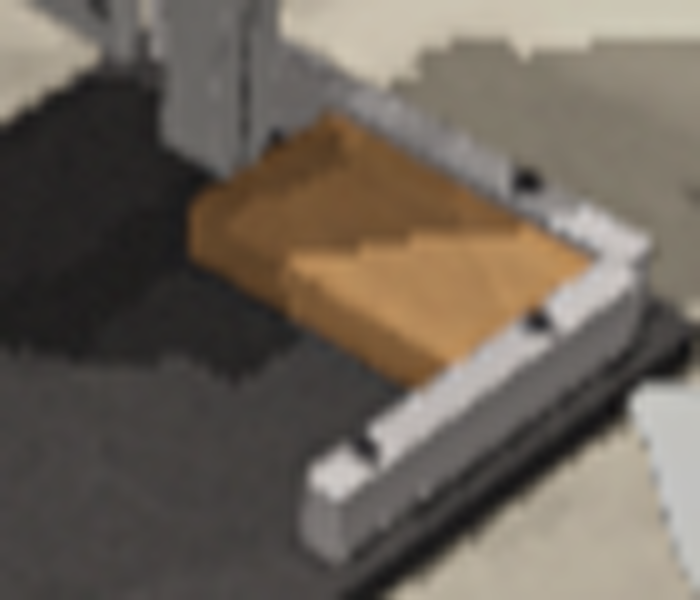

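View pics/t37.png

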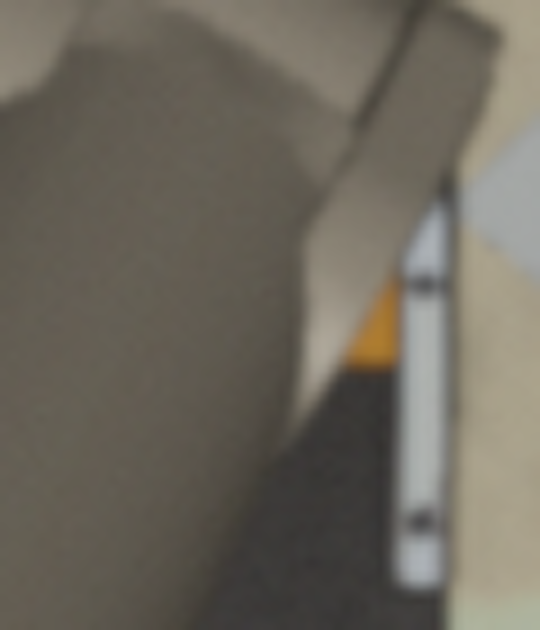

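{"fn": "send_rows", "kwargs": {"motion": [[0, 0, 0, 1, 0, 0, 0], [0, 0.013, 0, 1.5, 0, -1, 0], [0, 0, 0, 1, 0, -3, 0], [0, 0, 0, 2, 0, -3, 0], [0, 0, 0, 3.5, 0, -2, 0], [0, 0, 0, 4, -1, -1, 0], [0, 0, 0, 4, -1, 0, 0], [0, 0, 0, 3, -1, 0, 0], [0, 0, 0, 0, 0, 0, 0]]}}

```text
time: 38.8
eef_pos: [0.5315, 0.0569, 0.1268]
tcp_rot: [3.137, -0.03, 1.548]
contact_force: [0.0, 0.3, 0.9]
finger_gap: 0.003
```

```bash
python3 - <<'E'
from h import *
t=imaging.snapshot("top"); s=imaging.snapshot("scene")
st=robot.get_state();p=np.array(st["eef_pos"]);print(p,st["tcp_rot"],st["contact_force"])
save(s,"pics/s38.png",(330,270,400,330),11); save(t,"pics/t38.png",(350,220,430,290),10)
E
```

```text
[0.53214241 0.05429438 0.12669103] [ 3.13672588 -0.02878084  1.54524578] [-0.40124331 -0.43888737  1.53473616]
```

View pics/s38.png

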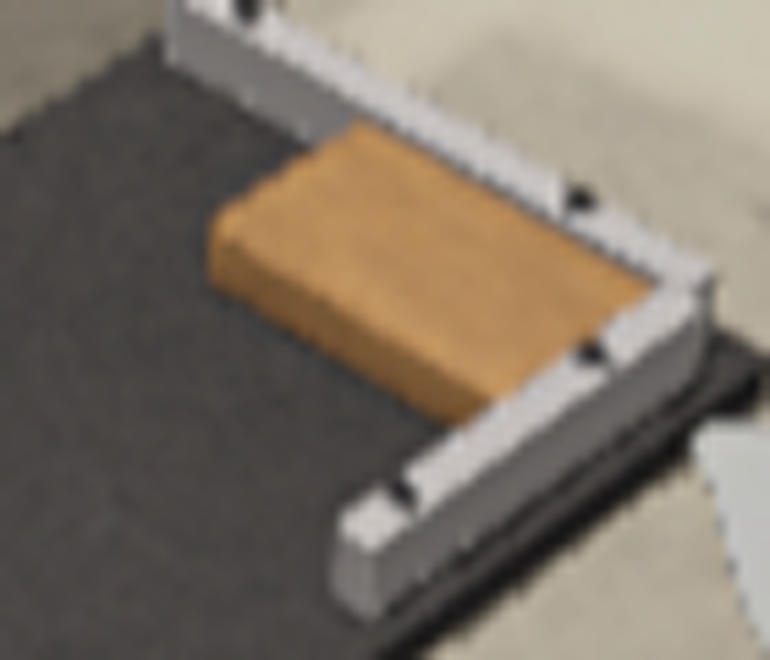

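View pics/t38.png

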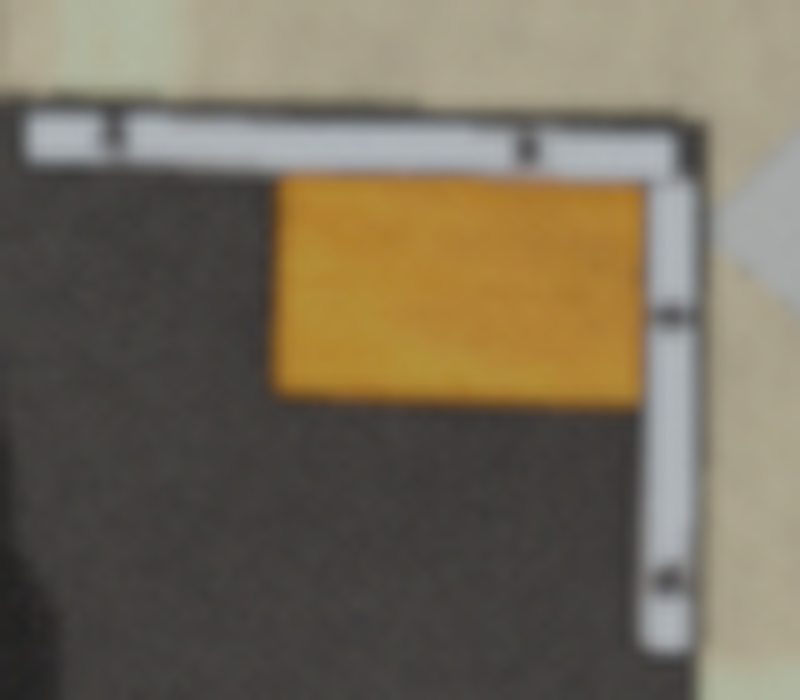

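```bash
python3 - <<'E'
from h import *
t=imaging.snapshot("top"); s=imaging.snapshot("scene")
st=robot.get_state();p=np.array(st["eef_pos"]);print(p,delta(tilt(0)),totool(np.array([.475,-.190,.127])-p))
save(s,"pics/s39.png",(220,160,380,310),5); 
# edges of block / bar via dense edge fit
g=cv2.cvtColor(t["frame"],cv2.COLOR_RGB2HSV)
for c in range(380,413,4):
    print(c,[tuple(int(v) for v in t["frame"][r,c]) for r in range(234,242)])
E
```

```text
[0.53224407 0.05308659 0.1263492 ] [ 0.00463811 -0.02817591 -0.0075529 ] [-24.44526241  -5.05062302  -0.77737747]
380 [(175, 180, 185), (173, 178, 182), (164, 160, 159), (158, 127, 98), (172, 126, 52), (177, 131, 50), (176, 128, 47), (175, 125, 45)]
384 [(175, 180, 185), (173, 178, 182), (159, 159, 159), (150, 124, 98), (172, 128, 56), (177, 133, 50), (179, 133, 51), (178, 129, 45)]
388 [(175, 181, 186), (173, 178, 182), (159, 159, 160), (150, 124, 100), (170, 125, 54), (177, 131, 54), (178, 135, 52), (178, 133, 51)]
392 [(176, 181, 186), (173, 177, 183), (158, 159, 161), (149, 126, 105), (168, 123, 57), (174, 127, 51), (177, 131, 53), (178, 133, 54)]
396 [(175, 180, 184), (172, 177, 182), (160, 160, 163), (150, 126, 107), (168, 122, 57), (176, 127, 48), (179, 131, 54), (178, 132, 55)]
400 [(164, 169, 173), (166, 170, 175), (160, 161, 162), (154, 137, 127), (160, 120, 74), (171, 123, 51), (175, 127, 53), (175, 127, 51)]
404 [(150, 154, 157), (150, 155, 157), (156, 156, 157), (156, 143, 135), (161, 123, 82), (169, 120, 51), (171, 123, 50), (172, 124, 49)]
408 [(169, 173, 178), (176, 181, 186), (174, 177, 180), (164, 161, 157), (156, 126, 95), (169, 121, 50), (175, 128, 48), (176, 128, 52)]
412 [(167, 172, 176), (175, 181, 186), (173, 177, 182), (164, 161, 161), (155, 126, 97), (169, 121, 48), (176, 127, 50), (177, 128, 50)]
```

View pics/s39.png

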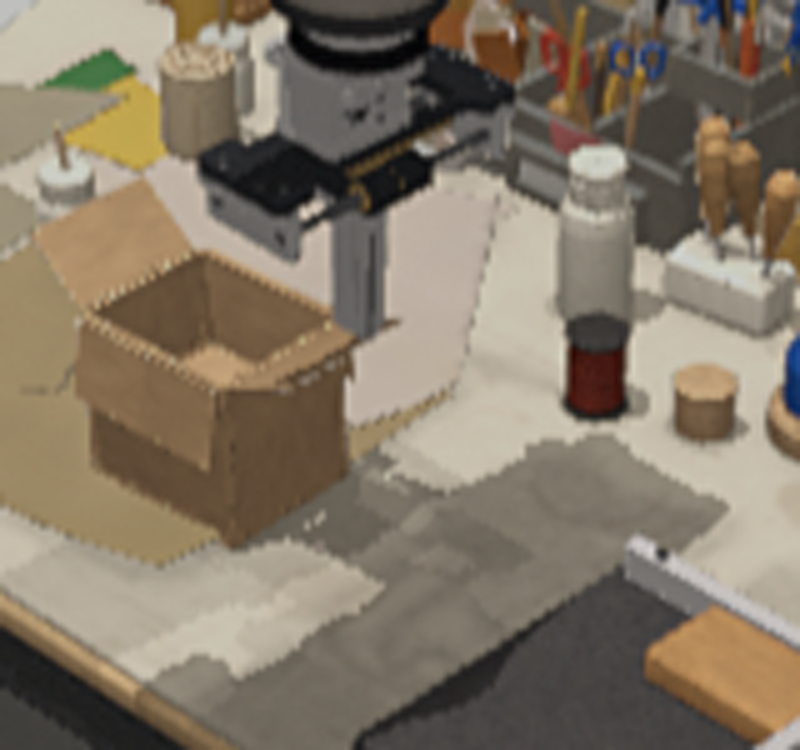

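{"fn": "send_rows", "kwargs": {"motion": [[0, 0, 0, 0, 0, -2, 0], [0, 0, 0, 0, 0, -3, 0], [0, 0, 0, -1, 0, -3, 0], [0, 0, 0, 0, 0, 0, 0], [0, 0, 0, 0, 0, 0, 0]]}}

```text
time: 39.62
eef_pos: [0.5317, 0.0349, 0.2077]
tcp_rot: [3.139, -0.026, 1.534]
contact_force: [-0.7, 0.3, -1.0]
finger_gap: 0.006
```

```bash
python3 - <<'E'
from h import *
t=imaging.snapshot("top"); s=imaging.snapshot("scene")
st=robot.get_state();print(st["time"],st["eef_pos"],st["contact_force"],np.abs(st["dq"]).max())
save(s,"pics/s40.png"); save(t,"pics/t40.png")
for r in range(242,260,4): print(r,[tuple(int(v) for v in t["frame"][r,c]) for c in range(411,418)])
for th in(2.2,2.4,2.6,2.75): print(th,proj(s,flappts(-1,th)).round().tolist(),proj(s,flappts(1,th)).round().tolist())
for q in["bottle","phone","spool","jar","tin"]:
    r=place_of("top",q)[:1]; print(q,[(x["uv"],round(x["confidence"],2)) for x in r])
E
```

```text
39.725 [0.53159511 0.03499066 0.20751066] [0.26842794 0.10691277 0.11502122] 0.0059948241708125795
242 [(176, 129, 52), (176, 130, 52), (168, 121, 52), (145, 121, 100), (159, 160, 162), (171, 177, 181), (175, 180, 184)]
246 [(169, 121, 49), (167, 120, 51), (157, 114, 52), (139, 118, 101), (158, 159, 162), (172, 177, 182), (174, 180, 184)]
250 [(172, 126, 51), (171, 124, 49), (162, 117, 53), (138, 113, 92), (137, 136, 136), (132, 134, 137), (127, 129, 132)]
254 [(177, 131, 54), (175, 129, 51), (164, 119, 55), (140, 120, 104), (156, 158, 161), (168, 173, 177), (170, 175, 179)]
258 [(175, 133, 53), (174, 131, 54), (165, 123, 59), (142, 121, 104), (156, 159, 162), (172, 177, 182), (174, 179, 183)]
2.2 [[272.0, 228.0], [295.0, 214.0]] [[227.0, 204.0], [250.0, 192.0]]
2.4 [[274.0, 231.0], [297.0, 217.0]] [[225.0, 205.0], [249.0, 193.0]]
2.6 [[276.0, 234.0], [299.0, 221.0]] [[224.0, 207.0], [247.0, 195.0]]
2.75 [[277.0, 237.0], [300.0, 224.0]] [[224.0, 208.0], [247.0, 196.0]]
bottle [([467.7, 217.2], 0.58)]
phone [([494.7, 290.6], 0.88)]
spool [([300.2, 186.7], 0.66)]
jar [([162.3, 218.1], 0.78)]
tin [([145.9, 266.7], 0.83)]
```

View pics/s40.png

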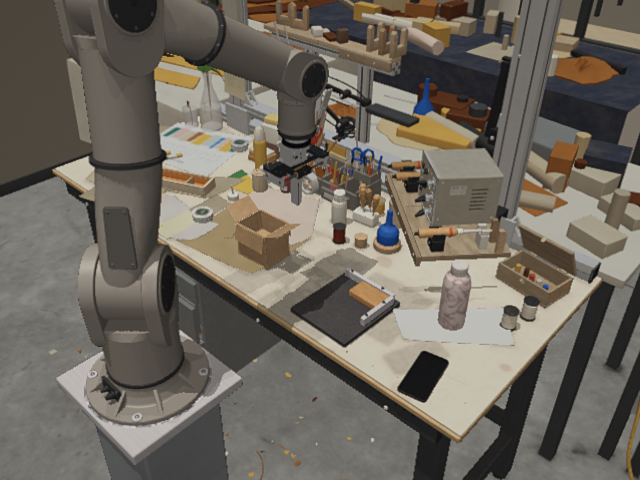

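View pics/t40.png

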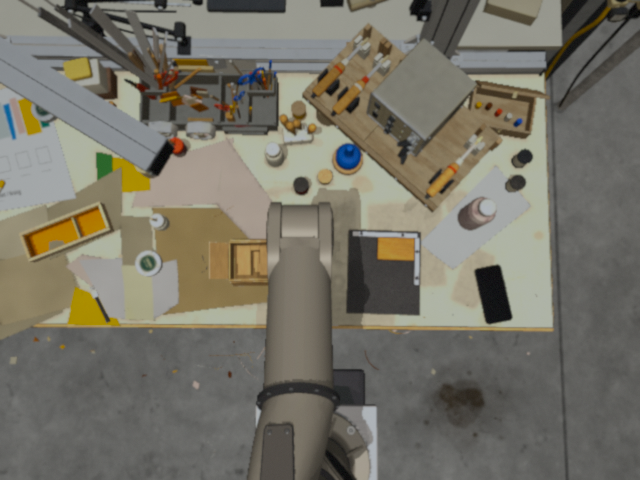

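```bash
python3 -c "
from bench import robot
print(robot.sign_off())"
```

```text
the job is handed in; nothing more can be done
None
```

I finished the job and handed it in at about 39.7 s. The beech block lies flat on the slab, against both bars of the corner stop.

**What I did**
- I folded the left flap to about 2.6 rad and the right flap to about 2.75 rad.
- I lifted the block out by its thickness and stood it on end on the slab. I then re-gripped it across its width with the hand tilted 45°, turned it flat in the air and set it down under light contact.
- I pushed it against the long bar until the force rose, then against the short bar. The last push moved it no further.

**Last checks**
- The top picture shows no dark gap between the block and either bar, but it cannot resolve a gap under about half a millimetre. I did not repeat the long-bar push after the short-bar push.
- The jar, tin, phone, bottle and spool look where they were. The network's later points differ by up to about 4 pixels, which is within its usual scatter.
- The arm ended clear of everything, with the measured force near zero.

**What disagreed**
- The real fingertips sat about 22–30 mm further back along the tool than the reported TCP implied. My first push on the left flap therefore passed over it without touching. I corrected for this using the camera and contact.
- Near the end the arm overshot and stopped close to the right flap. I lifted it clear straight away, and in the picture the flap had not moved.

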